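# Make up two kits on the model railway bench

### The job

Make up the two kits from the parts on the bench. In the tray with the white tube, drop the two small rings flat into the tube, the thick one at the bottom and the thin one on top of it, and stand the levelling foot upright in the empty compartment; in the other tray, lay the switch box flat, knobs up, in the large compartment and the point motor, base down, in the small one. Leave the large ring and the wagon where they are.

Things in the scene. Friction and masses are not known exactly. Their poses are not given: they have to be found in the camera images.
- thick_ring: Thick spacer ring, aluminium, lying flat: outside diameter 38, small hole 12, 14 mm thick. Origin: centre of its underside, z up.
- thin_ring: Thin spacer ring, aluminium, lying flat: outside diameter 38, wider hole 22, 8 mm thick. Origin: centre of its underside, z up.
- foot: Levelling foot standing upright: black rubber pad, diameter 44 and 10 mm high, a collar of diameter 22 up to z = 18, then a plain gripping stud of diameter 12 (13 over its dark thread marks) to the top at z = 64. Origin: centre of its underside, z up.
- switch_box: Grey metal switch box 84 (its x) by 52 (its y) by 32 high, with two black knobs and four small toggles on its top, reaching z = 43. Origin: centre of its underside, z up. Easily gripped across its 52 mm sides.
- point_motor: Point motor: steel base plate 64 (its x) by 30 (its y), 4 thick, on it a black block 24 by 28 in the middle with a copper coil and a black end flange on either side, up to z = 34, and a thin pin to z = 42. Origin: centre of its underside, z up. Easily gripped across the 28 mm width of the middle block.
- leg_tray: Fixed grey tray, 100 (its x) by 190 (its y), rim 14 high, walls 4 thick, floor 4 thick (floor surface at z = 4). Origin: centre of its underside, z up. The tray with the white tube. A white divider (4 thick, as high as the rim) at y = 0 makes two equal compartments, each 92 by 89 inside; the tube stands in the one at -y, the one at +y (centre at y = +48) is empty.
- control_tray: Fixed grey tray, 100 (its x) by 190 (its y), rim 14 high, walls 4 thick, floor 4 thick (floor surface at z = 4). Origin: centre of its underside, z up. The tray without a tube. A white divider (4 thick, as high as the rim) at y = +24 parts it into a large compartment 92 by 113 inside (centre at y = -34) and a small one 92 by 65 (centre at y = +58).
- tube: Fixed white upright tube standing on the floor of the leg tray, open at the top and bottom, 32 high (top at 36 above the table). Bore 42 in diameter up to z = 23, then flaring to about 50 at the mouth; outside diameter 47, 55 at the mouth. Smooth inside. Origin: on its axis at its underside, z up.
- large_ring: Large spacer ring, aluminium, lying among the stock: outside diameter 60, hole 30, 10 thick. Belongs to no kit; loose. Origin: centre of its underside.
- wagon: Small dark wooden model wagon, 84 (its x) by 32 by 37 high, loose on the bench beside the trays. Belongs to no kit. Origin: centre of its underside.
There are look-alikes about, which are no part of the job. What is shaped like the thick_ring but green is not meant.

How it is judged:
By the outcome, as a careful person would: the job done as asked, in the order asked, and still so for the second after the job is handed in, with the robot touching nothing.
It also fails if it takes over 122 s, if anything falls off the work surface, if the arm or the gripper's body presses on something with over 40 N, if the wrist force passes 120 N, or if a joint passes its speed limit or range.

### The arm

A 6-joint arm with a two-finger parallel gripper is mounted at the origin on the work surface. World frame = base frame: x ahead of the robot, y to its left, z up, the work surface at z = 0. Lengths are in mm, angles in rad, forces in N, time in s.
With the tool pointing down it reaches from about 350 to 850 mm from the base axis. Payload 8.1 kg.
Tool frame: the origin (TCP) lies midway between the tips of the shut fingers; the grasp point (between the pads) lies 19 mm behind it; x points along the fingers, z is the direction in which the jaws open and shut, and the axes are right-handed (so a half turn about x gives the same grasp; the last joint's range is limited). The gripper opens to 85 mm and grips with 20 to 120 N. Pads are 22 mm wide; open, the fingers measure 114 mm over their backs; the gripper's body (76 mm by 85 mm) begins 54 mm behind the grasp point. The pads swing forward as they close: fully open they stand 13 mm farther back than shut.
Start: joints at [-1.297, 0.13, 1.488, -0, 1.523, -0.085], TCP at [210.711, -561.789, 231.292] pointing down, gripper open.
Joint ranges: [-2.96, 2.96], [-0.89, 2.26], [0.02, 2.5], [-1.34, 4.48], [0, 2.73], [-2.66, 2.66]. Speed limits (rad/s): [2.39, 2.39, 2.79, 3.14, 3.14, 3.14].

### API

Orientations are given as a rotation vector (axis times angle).
In Python, from bench import env, snapshot, camera_model gives the robot as it stands.
- The arm moves only by the tool carry_out, never from a script. Its argument "deltas" is a list of rows, each an object of numbers: "jaw": the opening, from 0 (shut) to 1 (fully open); "tx", "ty", "tz": the shift along the tool's x, y, z in cm; "yaw": the turn about the tool's x in degrees. A call has 1 to 5 rows; each row is the pose to reach, as a shift and turn from the pose measured when the call began, along the tool's axes at that moment; what a row does not reach only later rows make up. A row lasts 1/8 s, in which the tool goes at most 62.5 mm and 10.7 degrees, less where a joint would pass 70% of its speed; a pose out of reach is approached as far as the arm can. A call with a gripper value outside its range is refused whole. The fingers move at their own pace and stop on an object; the grip force is fixed at half the most. Time passes only in rows, so rows that repeat a pose let the fingers close. It gives the time, the measured TCP pose, the force and the opening at its end, in the units of the state.
- env.get_obs(): the state, without advancing time (a new reading comes with each control period).
- snapshot(name): name is "scene" or "top"; returns the picture (384x512x3 uint8, red, green, blue); there is no depth.
- camera_model(name): a dict with "fx", "fy", "cx", "cy" (pixels), "eye" and "rotation" of the camera in the world. Camera axes: x right, y up, looking along -z (the intrinsics and any distortion apply to the point x, -y, -z); pixel columns grow to the right and rows downward; lengths in mm; the calibration is good to about 2 mm. A picture is of the moment at which its call begins. camera_model takes no time and is no camera call.
- env.job_done(): hands the job in, once; it reports no verdict.
The state is a dict: "t": time; "qpos": joint angles; "qd": joint speeds; "tau": joint torques, N m; "eef_pos": TCP position; "eef_rot": TCP orientation; "contact_force": force on the tool from outside, world axes, zero at the start; "ft_torque": the same for the moment, N m; "width": opening from 0.0 (shut) to 1.0 (fully open).
Only numpy, scipy, OpenCV 4.12 (cv2) and the standard library are available. Lean on these libraries where they do the work, as an engineer would, in place of code of your own. Each camera call takes 0.05 s, during which the arm holds its last target.

## Working session

There is one attempt and no reset: what is moved stays moved. The work goes in short steps, Python scripts to look and compute and a tool call to move; the robot and the scene stay as the last step left them, time stands still between calls to the robot, and variables do not carry over. Pictures are saved under pics/ and viewed, and the job is handed in when it is done.

Besides the shell and the picture viewer there is one more tool, called by a JSON object that holds its "name" and its "arguments". carry_out: Moves the arm, as the interface text tells. Its arguments: {"type":"object","properties":{"deltas":{"type":"array"}},"required":["deltas"]}

```bash
mkdir -p pics
python3 - <<'E'
from bench import env,snapshot,camera_model
import cv2
for n in("scene","top"):
    im=snapshot(n); cv2.imwrite(f"pics/{n}0.png",cv2.resize(im[:,:,::-1],None,fx=1.5,fy=1.5,interpolation=cv2.INTER_CUBIC)); print(n,camera_model(n))
print(env.get_obs())
E
```

```text
scene {'fx': 461.54302898385345, 'fy': 461.54302898385345, 'cx': 263.3203490619608, 'cy': 188.67049255796076, 'eye': array([1120.99070605,   18.4483868 ,  953.04384323]), 'rotation': array([0.46871324, 0.49292153, 1.52857393])}
top {'fx': 443.3676238544617, 'fy': 443.3676238544617, 'cx': 251.30580211495285, 'cy': 187.5388103905989, 'eye': array([ 359.97567373,  -14.02374072, 1059.5402995 ]), 'rotation': array([ 0.10039869, -0.08901461, -1.56287783])}
{'t': 0.1, 'qpos': array([-1.29737689e+00,  1.31128659e-01,  1.48918190e+00, -8.02397008e-06,
        1.52300225e+00, -8.53909881e-02]), 'qd': array([ 0.00032123, -0.00370025, -0.00179658, -0.00027174, -0.00055588,
        0.00157035]), 'tau': array([ 1.44336787e-03, -5.70948458e+01, -5.01942158e+01, -1.81615897e-04,
        8.01361632e-03,  1.35947818e-06]), 'eef_pos': array([ 210.58319114, -561.29388202,  230.31730953]), 'eef_rot': array([ 0.94203587,  1.35921527, -0.94023381]), 'contact_force': array([ 0.47216926, -0.01975689, -0.38288503]), 'ft_torque': array([ 0.02729666,  0.00307847, -0.00996184]), 'width': 0.9969032866942281}
```

View pics/scene0.png

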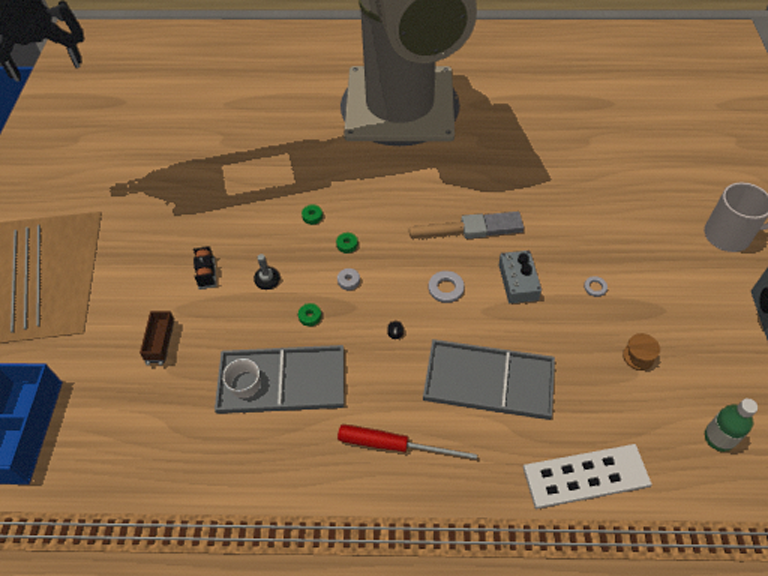

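View pics/top0.png

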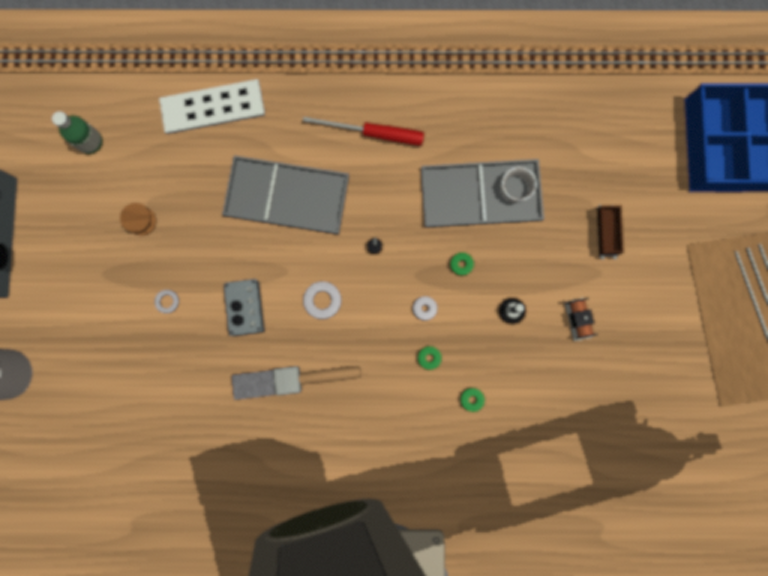

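```bash
cat > h.py <<'E'
import numpy as np, cv2
from scipy.spatial.transform import Rotation as R
from bench import env,snapshot,camera_model
def proj(n,P):
    c=camera_model(n); p=(np.atleast_2d(P)-c['eye'])@R.from_rotvec(c['rotation']).as_matrix()
    return np.c_[c['cx']+c['fx']*p[:,0]/-p[:,2], c['cy']+c['fy']*(-p[:,1])/-p[:,2]]
def back(n,u,v,z):
    c=camera_model(n); d=R.from_rotvec(c['rotation']).as_matrix()@np.array([(u-c['cx'])/c['fx'],-(v-c['cy'])/c['fy'],-1])
    return c['eye']+d*(z-c['eye'][2])/d[2]
def crop(n,x0,y0,w,h,k,name,im=None):
    im=snapshot(n) if im is None else im
    c=cv2.resize(im[y0:y0+h,x0:x0+w,::-1],None,fx=k,fy=k,interpolation=cv2.INTER_CUBIC)
    for i in range(0,w,10): cv2.putText(c,str(x0+i),(i*k,8),0,.3,(0,255,255)) if i%20==0 else 0; c[:4,i*k]=(0,0,255)
    for i in range(0,h,10): cv2.putText(c,str(y0+i),(0,i*k+4),0,.3,(0,255,255)) if i%20==0 else 0; c[i*k,:4]=(0,0,255)
    cv2.imwrite(f"pics/{name}.png",c)
E
python3 - <<'E'
from h import *
t=snapshot("top"); np.save("t0",t); s=snapshot("scene"); np.save("s0",s)
crop("top",90,95,160,140,5,"tL",t); crop("top",270,95,150,150,5,"tR",t) if 0 else crop("top",265,95,160,118,5,"tR",t)
crop("scene",90,130,160,150,4,"sL",s)
crop("scene",250,130,160,150,4,"sR",s)
E
```

```text
(no output)
```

View pics/tL.png

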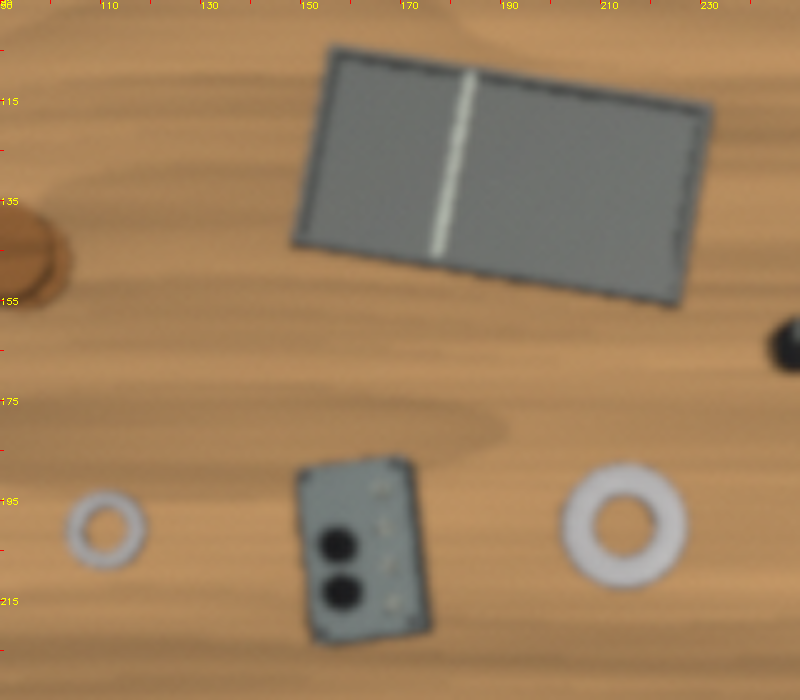

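View pics/tR.png

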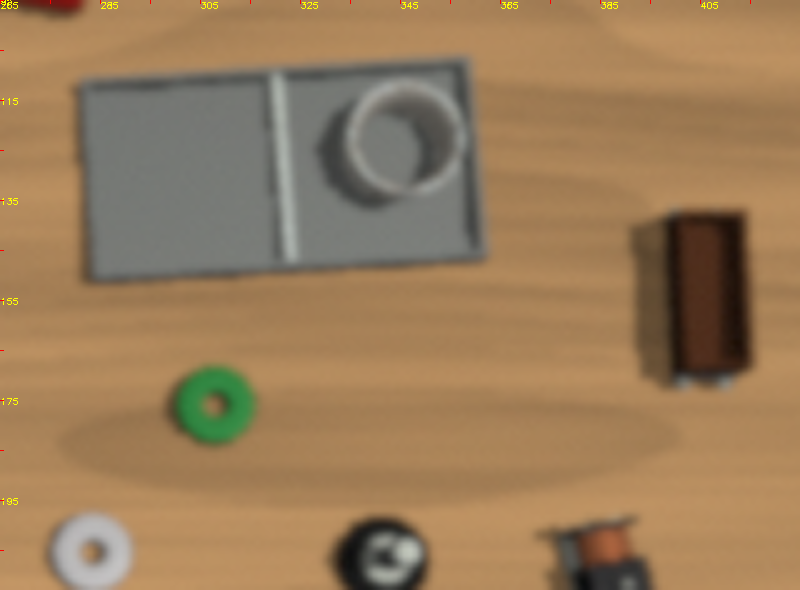

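View pics/sL.png

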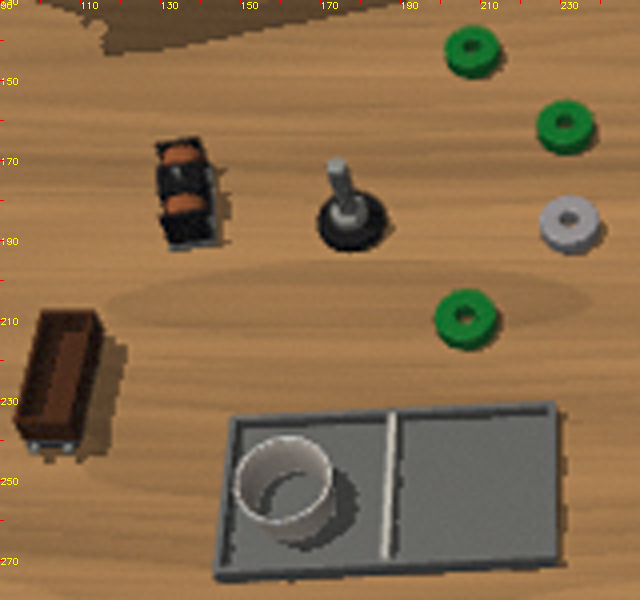

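View pics/sR.png

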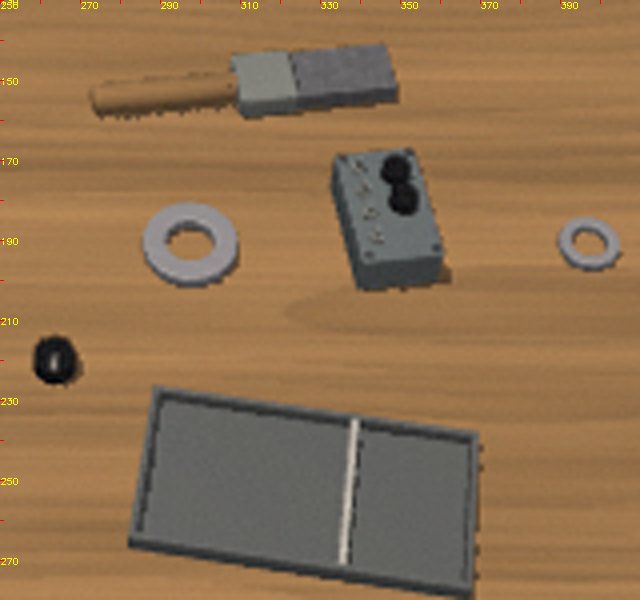

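Run:
```python
from h import *
t=np.load("t0.npy"); s=np.load("s0.npy")
crop("top",325,190,80,50,10,"tF",t)
crop("scene",125,155,80,50,10,"sF",s)
crop("scene",320,155,50,50,12,"sB",s)
for n,k,x0,y0,z,L in [("top",5,90,95,14,[(333,46),(713,105),(681,306),(293,246)]),("top",5,265,95,14,[(79,82),(467,59),(487,260),(89,282)]),("top",5,265,95,36,[(406,138)]),("top",5,90,95,8,[(107,530)]),("top",5,265,95,14,[(92,552)]),("top",5,90,95,32,[(296,472),(408,458),(432,630),(314,645)]),
 ("scene",4,250,130,14,[(155,387),(479,433),(472,597),(129,545)]),("scene",4,90,130,14,[(231,417),(556,402),(563,562),(215,578)]),("scene",4,90,130,36,[(284,481)]),("scene",4,250,130,8,[(588,242)]),("scene",4,90,130,14,[(569,220)])]:
    P=np.array([back(n,x0+(a+.5)/k-.5,y0+(b+.5)/k-.5,z)[:2] for a,b in L])
    print(n,z,P.round(1).tolist(),"mean",P.mean(0).round(1))
    if len(P)==4: print([np.linalg.norm(P[i]-P[(i+1)%4]).round(1) for i in range(4)],[np.degrees(np.arctan2(*(P[(i+1)%4]-P[i])[::-1])).round(1) for i in range(4)])
```

```text
top 14 [[690.9, 226.8], [662.2, 41.4], [563.1, 55.6], [591.5, 242.9]] mean [626.9 141.7]
[np.float64(187.7), np.float64(100.1), np.float64(189.5), np.float64(100.7)] [np.float64(-98.8), np.float64(171.8), np.float64(81.4), np.float64(-9.2)]
top 14 [[674.1, -75.4], [686.4, -263.6], [587.1, -270.9], [575.4, -80.1]] mean [ 630.8 -172.5]
[np.float64(188.5), np.float64(99.6), np.float64(191.2), np.float64(98.8)] [np.float64(-86.3), np.float64(-175.8), np.float64(93.5), np.float64(2.7)]
top 36 [[640.9, -228.6]] mean [ 640.9 -228.6]
top 8 [[454.3, 328.6]] mean [454.3 328.6]
top 14 [[445.6, -81.2]] mean [445.6 -81.2]
top 32 [[479.8, 233.4], [486.7, 181.2], [406.5, 167.8], [399.2, 222.3]] mean [443.1 201.2]
[np.float64(52.7), np.float64(81.3), np.float64(55.0), np.float64(81.4)] [np.float64(-82.5), np.float64(-170.5), np.float64(97.6), np.float64(7.8)]
scene 14 [[568.5, 58.4], [597.5, 244.7], [699.3, 229.1], [670.2, 42.4]] mean [633.9 143.7]
[np.float64(188.6), np.float64(103.1), np.float64(189.0), np.float64(103.0)] [np.float64(81.2), np.float64(-8.7), np.float64(-98.9), np.float64(171.0)]
scene 14 [[591.7, -270.9], [579.9, -81.6], [681.7, -71.7], [693.3, -263.4]] mean [ 636.7 -171.9]
[np.float64(189.7), np.float64(102.3), np.float64(192.1), np.float64(101.9)] [np.float64(93.6), np.float64(5.5), np.float64(-86.5), np.float64(-175.8)]
scene 36 [[644.6, -227.9]] mean [ 644.6 -227.9]
scene 8 [[458.2, 329.5]] mean [458.2 329.5]
scene 14 [[448.8, -81.2]] mean [448.8 -81.2]
```

View pics/tF.png

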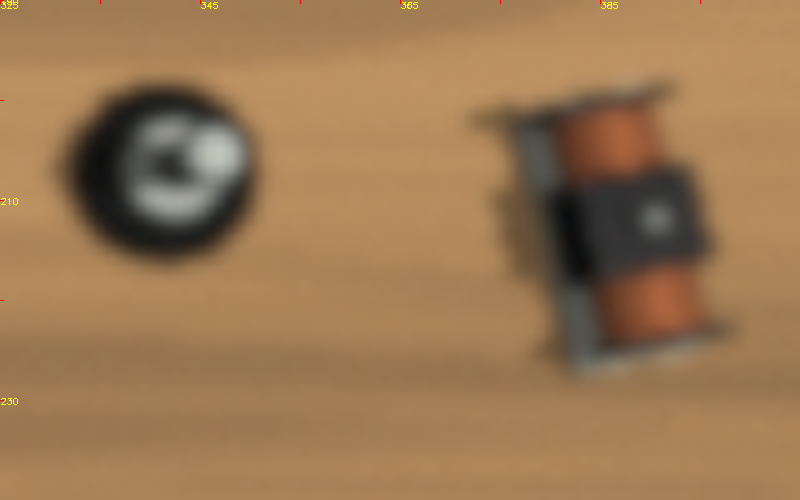

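View pics/sF.png

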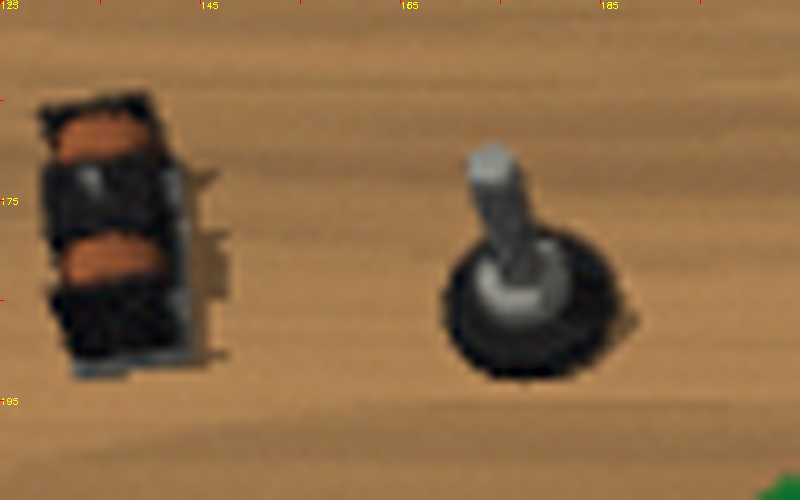

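View pics/sB.png

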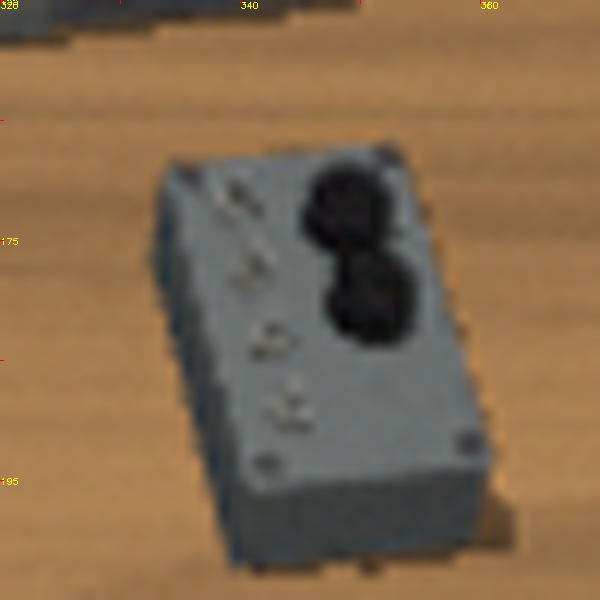

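Run:
```python
from h import *
for nm,n,k,x0,y0,z,L in [("box",'scene',12,320,155,32,[(165,160),(402,150),(490,465),(245,492)]),("boxbot",'scene',12,320,155,0,[(236,570),(482,545)]),
("pin","top",10,325,190,42,[(655,218)]),("pin","scene",10,125,155,42,[(88,168)]),("blk","top",10,325,190,34,[(580,182),(690,165),(712,255),(602,275)]),
("base near +x.. left edge","top",10,325,190,4,[(520,120),(580,372)]),("base right","scene",10,125,155,4,[(180,165),(203,360),(75,372)]),
("stud","top",10,325,190,64,[(216,154)]),("stud","scene",10,125,155,64,[(491,160)]),
("collar","top",10,325,190,18,[(177,166)]),("collar","scene",10,125,155,18,[(521,275)]),("pad","top",10,325,190,8,[(163,174)]),("pad","scene",10,125,155,6,[(532,306)])]:
    P=np.array([back(n,x0+(a+.5)/k-.5,y0+(b+.5)/k-.5,z)[:2] for a,b in L])
    print(nm,n,P.round(1).tolist(),P.mean(0).round(1),[np.degrees(np.arctan2(*(P[(i+1)%len(P)]-P[i])[::-1])).round(1) for i in range(len(P))],[np.linalg.norm(P[(i+1)%len(P)]-P[i]).round(1) for i in range(len(P))])
o=env.get_obs(); print(R.from_rotvec(o['eef_rot']).as_matrix().round(3))
```

```text
box scene [[407.9, 173.2], [404.9, 223.0], [485.0, 232.9], [492.0, 183.2]] [447.5 203.1] [np.float64(93.5), np.float64(7.1), np.float64(-82.0), np.float64(-173.2)] [np.float64(49.9), np.float64(80.7), np.float64(50.2), np.float64(84.7)]
boxbot scene [[489.6, 185.5], [483.0, 236.6]] [486.3 211.1] [np.float64(97.4), np.float64(-82.6)] [np.float64(51.5), np.float64(51.5)]
pin top [[430.1, -324.6]] [ 430.1 -324.6] [np.float64(0.0)] [np.float64(0.0)]
pin scene [[430.1, -325.9]] [ 430.1 -325.9] [np.float64(0.0)] [np.float64(0.0)]
blk top [[438.9, -310.0], [443.0, -335.5], [422.2, -339.9], [417.4, -314.4]] [ 430.4 -325. ] [np.float64(-80.9), np.float64(-168.1), np.float64(100.6), np.float64(11.7)] [np.float64(25.8), np.float64(21.2), np.float64(25.9), np.float64(21.9)]
base near +x.. left edge top [[455.9, -304.8], [396.1, -317.3]] [ 426.  -311.1] [np.float64(-168.2), np.float64(11.8)] [np.float64(61.1), np.float64(61.1)]
base right scene [[400.2, -316.5], [461.7, -300.4], [465.6, -332.0]] [ 442.5 -316.3] [np.float64(14.7), np.float64(-82.9), np.float64(166.6)] [np.float64(63.6), np.float64(31.9), np.float64(67.3)]
stud top [[442.4, -219.9]] [ 442.4 -219.9] [np.float64(0.0)] [np.float64(0.0)]
stud scene [[443.7, -219.7]] [ 443.7 -219.7] [np.float64(0.0)] [np.float64(0.0)]
collar top [[443.4, -220.2]] [ 443.4 -220.2] [np.float64(0.0)] [np.float64(0.0)]
collar scene [[444.8, -219.9]] [ 444.8 -219.9] [np.float64(0.0)] [np.float64(0.0)]
pad top [[442.2, -218.8]] [ 442.2 -218.8] [np.float64(0.0)] [np.float64(0.0)]
pad scene [[445.8, -218.9]] [ 445.8 -218.9] [np.float64(0.0)] [np.float64(0.0)]
[[-0.     0.936  0.351]
 [ 0.001  0.351 -0.936]
 [-1.     0.    -0.001]]
```

```bash
cat >> h.py <<'E'
def go(x,y,z,a=None):
    o=env.get_obs(); M=R.from_rotvec(o['eef_rot']).as_matrix(); d=M.T@(np.array([x,y,z])-o['eef_pos'])/10
    cur=np.degrees(np.arctan2(M[1,2],M[0,2])); 
    dy=0 if a is None else ((cur-a+90)%180)-90
    print("t %.2f tcp %s jaw %.1f w %.3f F %s| tx %.2f ty %.2f tz %.2f yaw %.1f tilt"%(o['t'],o['eef_pos'].round(1),cur,o['width'],o['contact_force'].round(1),*d,dy),M[:,0].round(3), 'q6 %.2f'%o['qpos'][5])
E
python3 -c "
from h import *
go(447,-81,60,-90)"
```

```text
t 0.20 tcp [ 210.6 -561.4  230.6] jaw -69.4 w 1.000 F [-0.2  0.4 -0.3]| tx 17.11 ty 39.00 tz -36.66 yaw 20.6 tilt [-0.     0.001 -1.   ] q6 -0.09
```

{"name": "carry_out", "arguments": {"deltas": [{"jaw":0.75,"tx":8,"ty":39,"tz":-36.6,"yaw":20.6},{"jaw":0.75,"tx":8,"ty":39,"tz":-36.6,"yaw":20.6},{"jaw":0.75,"tx":8,"ty":39,"tz":-36.6,"yaw":20.6},{"jaw":0.75,"tx":8,"ty":39,"tz":-36.6,"yaw":20.6},{"jaw":0.75,"tx":8,"ty":39,"tz":-36.6,"yaw":20.6}]}}

```text
t: 0.82
eef_pos: [347.8, -282.7, 184.7]
eef_rot: [1.211, 1.209, -1.21]
contact_force: [0.9, -0.6, 0.0]
width: 0.75
```

{"name": "carry_out", "arguments": {"deltas": [{"jaw":0.75},{"jaw":0.75}]}}

```text
schema error: expected keys jaw, tx, ty, tz, yaw
```

```bash
python3 -c "
from h import *
go(447,-81,60,-90)"
```

```text
t 0.82 tcp [ 347.8 -282.7  184.7] jaw -90.1 w 0.750 F [ 0.9 -0.6  0. ]| tx 12.49 ty 9.90 tz -20.17 yaw -0.1 tilt [ 0.     0.001 -1.   ] q6 0.77
```

{"name": "carry_out", "arguments": {"deltas": [{"jaw":0.75,"tx":6,"ty":9.9,"tz":-20.2,"yaw":0},{"jaw":0.75,"tx":8,"ty":9.9,"tz":-20.2,"yaw":0},{"jaw":0.75,"tx":10,"ty":9.9,"tz":-20.2,"yaw":0},{"jaw":0.75,"tx":12.5,"ty":9.9,"tz":-20.2,"yaw":0},{"jaw":0.75,"tx":12.5,"ty":9.9,"tz":-20.2,"yaw":0}]}}

```text
t: 1.45
eef_pos: [445.2, -77.8, 56.7]
eef_rot: [1.207, 1.216, -1.21]
contact_force: [-0.4, 0.2, 0.2]
width: 0.75
```

```bash
python3 -c "
from h import *
go(447,-81,6,-90)
crop('scene',190,120,80,75,8,'s1');crop('top',250,170,80,75,8,'t1')"
```

```text
t 1.45 tcp [445.2 -77.8  56.7] jaw -89.9 w 0.750 F [-0.4  0.2  0.2]| tx 5.06 ty 0.21 tz 0.34 yaw 0.1 tilt [-0.005  0.003 -1.   ] q6 1.28
```

View pics/s1.png

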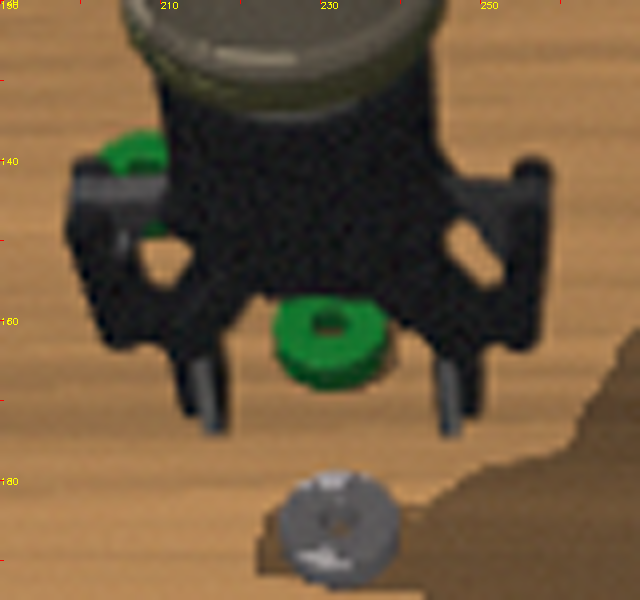

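View pics/t1.png

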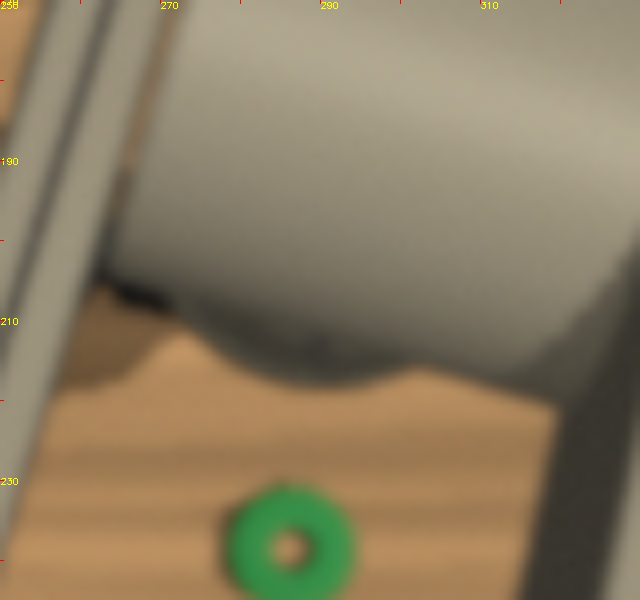

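```bash
python3 -c "
from h import *
for u,v in [(215,434),(450,434)]: print(back('scene',190+u/8-.4,120+v/8-.4,62.7))
for p in [[456,-78,z] for z in (60,63,66)]: print(proj('scene',p))
go(447,-81,6,-90)"
```

```text
[ 451.94100052 -115.01321062   62.7       ]
[451.41973417 -43.9834016   62.7       ]
[[231.75201316 175.95622242]]
[[231.66868328 175.21185565]]
[[231.58498491 174.46419724]]
t 1.55 tcp [446.  -79.6  58.4] jaw -90.0 w 0.751 F [0.1 0.5 0.6]| tx 5.24 ty 0.12 tz 0.15 yaw 0.0 tilt [-0.003  0.002 -1.   ] q6 1.28
```

{"name": "carry_out", "arguments": {"deltas": [{"jaw":0.75,"tx":2.6,"ty":0.1,"tz":0.15,"yaw":0},{"jaw":0.75,"tx":4.2,"ty":0.1,"tz":0.15,"yaw":0},{"jaw":0.75,"tx":5.2,"ty":0.1,"tz":0.15,"yaw":0},{"jaw":0.75,"tx":5.2,"ty":0.1,"tz":0.15,"yaw":0},{"jaw":0.7,"tx":5.2,"ty":0.1,"tz":0.15,"yaw":0}]}}

```text
t: 2.17
eef_pos: [447.4, -81.5, 7.2]
eef_rot: [1.209, 1.212, -1.21]
contact_force: [0.8, -0.7, 0.6]
width: 0.701
```

{"name": "carry_out", "arguments": {"deltas": [{"jaw":0.3,"tx":0,"ty":0,"tz":0,"yaw":0},{"jaw":0.3,"tx":0,"ty":0,"tz":0,"yaw":0},{"jaw":0.3,"tx":0,"ty":0,"tz":0,"yaw":0},{"jaw":0.3,"tx":0,"ty":0,"tz":0,"yaw":0}]}}

```text
t: 2.68
eef_pos: [448.3, -81.7, 8.7]
eef_rot: [1.209, 1.21, -1.209]
contact_force: [-3.7, 1.0, 9.9]
width: 0.393
```

```bash
python3 -c "
from h import *
go(447,-81,80,-90)
crop('scene',190,120,80,75,8,'s2')"
```

```text
t 2.67 tcp [448.3 -81.7   8.7] jaw -90.0 w 0.393 F [-3.7  1.   9.9]| tx -7.13 ty -0.14 tz -0.08 yaw 0.0 tilt [-0.     0.001 -1.   ] q6 1.28
```

View pics/s2.png

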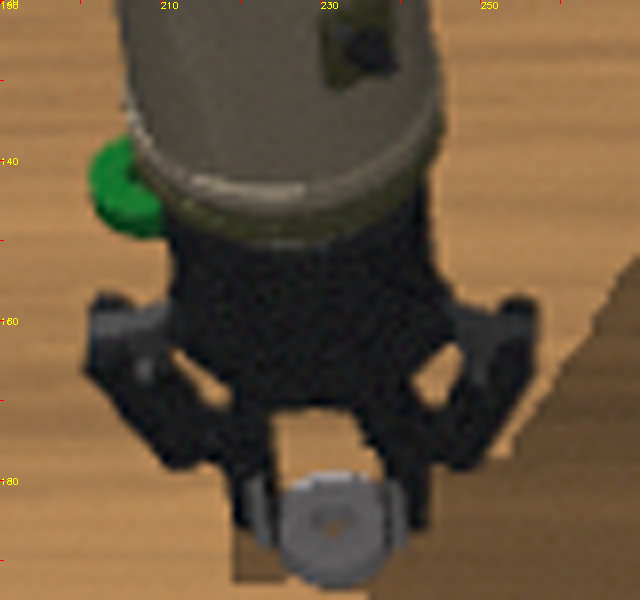

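{"name": "carry_out", "arguments": {"deltas": [{"jaw":0.25,"tx":0,"ty":0,"tz":0,"yaw":0},{"jaw":0.25,"tx":-2,"ty":0,"tz":0,"yaw":0},{"jaw":0.25,"tx":-6,"ty":0,"tz":0,"yaw":0},{"jaw":0.25,"tx":-9,"ty":0,"tz":0,"yaw":0},{"jaw":0.25,"tx":-9,"ty":0,"tz":0,"yaw":0}]}}

```text
t: 3.35
eef_pos: [450.6, -82.4, 101.7]
eef_rot: [1.21, 1.205, -1.205]
contact_force: [0.1, -0.5, -0.0]
width: 0.393
```

```bash
python3 -c "
from h import *
go(642.7,-228.3,98,-90)
crop('scene',190,110,80,75,8,'s3')"
```

```text
t 3.35 tcp [450.6 -82.4 101.7] jaw -89.9 w 0.393 F [ 0.1 -0.5 -0. ]| tx 0.48 ty 19.19 tz 14.60 yaw 0.1 tilt [ 0.005 -0.001 -1.   ] q6 1.28
```

View pics/s3.png

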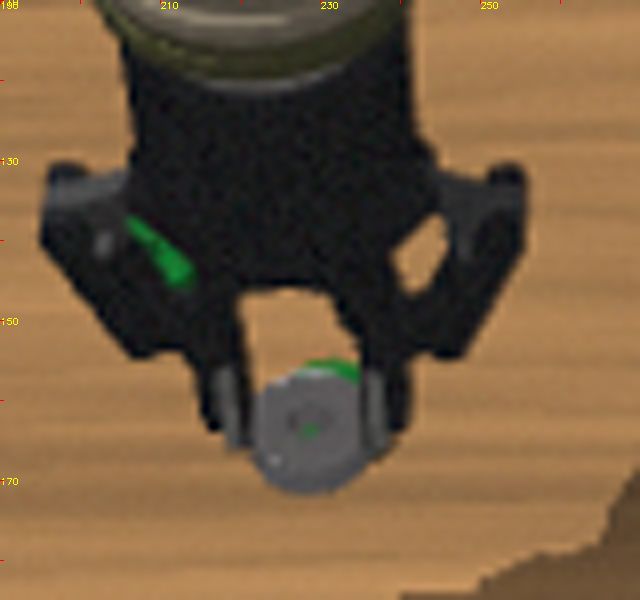

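```bash
python3 -c "
from h import *
print(back('scene',190+308/8-.44,110+422/8-.44,107)); 
e=lambda c,r: [c[0],c[1]]
th=np.linspace(0,6.28,40)
for dx in (0,4,8):
  P=proj('scene',np.c_[450.6+dx+19*np.cos(th),-82.4+19*np.sin(th),np.full(40,107)]); print(dx,((P.min(0)-[190,110])*8+3.5).round(),((P.max(0)-[190,110])*8+3.5).round())
"
```

```text
[451.30385068 -83.75124491 107.        ]
0 [248. 370.] [378. 472.]
4 [247. 380.] [377. 483.]
8 [246. 391.] [376. 494.]
```

{"name": "carry_out", "arguments": {"deltas": [{"jaw":0.25,"tx":0,"ty":19.4,"tz":14.5,"yaw":0},{"jaw":0.25,"tx":0,"ty":19.4,"tz":14.5,"yaw":0},{"jaw":0.25,"tx":0,"ty":19.4,"tz":14.5,"yaw":0},{"jaw":0.25,"tx":0,"ty":19.4,"tz":14.5,"yaw":0},{"jaw":0.25,"tx":1,"ty":19.4,"tz":14.5,"yaw":0}]}}

```text
t: 4.03
eef_pos: [644.8, -229.1, 86.8]
eef_rot: [1.21, 1.209, -1.209]
contact_force: [0.4, 1.0, -0.5]
width: 0.395
```

```bash
python3 -c "
from h import *
go(644.5,-228,50,-90)
crop('scene',115,190,90,75,8,'s4');crop('top',300,80,90,75,8,'t4')"
```

```text
t 4.03 tcp [ 644.8 -229.1   86.8] jaw -90.0 w 0.395 F [ 0.4  1.  -0.5]| tx 3.68 ty -0.03 tz -0.11 yaw -0.0 tilt [ 0.001  0.    -1.   ] q6 1.15
```

View pics/s4.png

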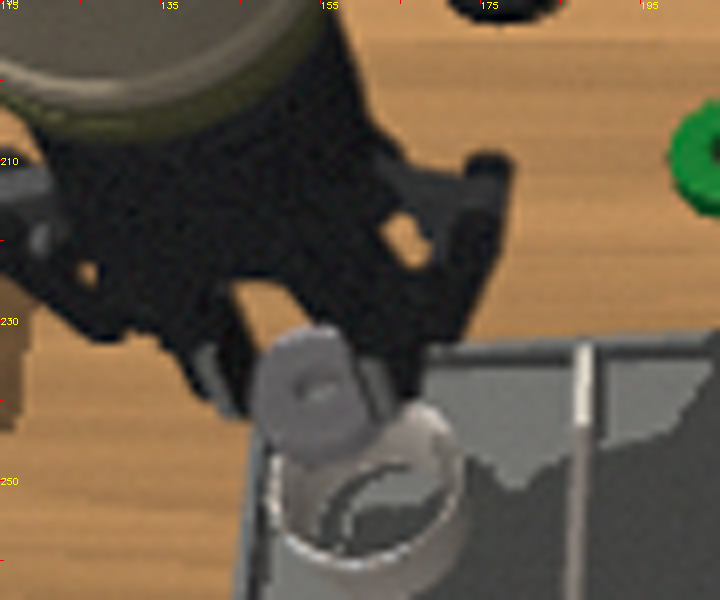

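View pics/t4.png

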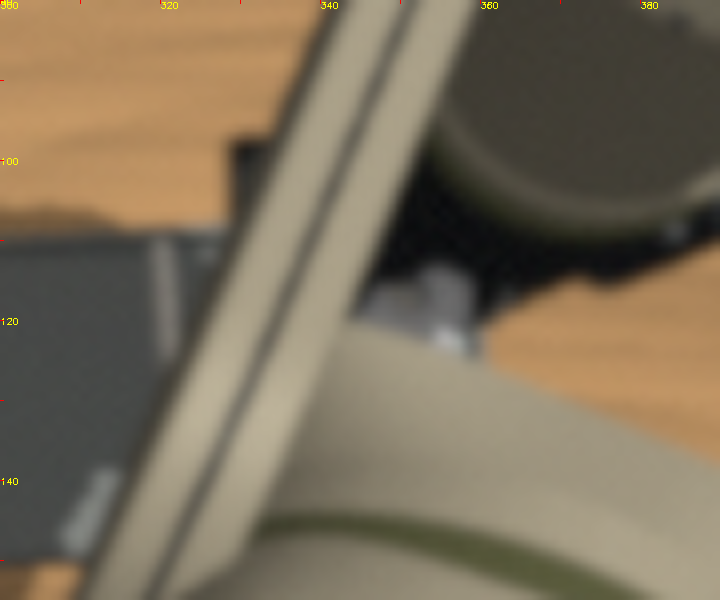

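```bash
python3 -c "
from h import *
print(back('scene',115+313/8-.44,190+393/8-.44,92))
th=np.linspace(0,6.28,60)
def ell(x,y,z,r):
  P=proj('scene',np.c_[x+r*np.cos(th),y+r*np.sin(th),np.full(60,z)]); return ((P.min(0)-[115,190])*8+3.5).round(),((P.max(0)-[115,190])*8+3.5).round()
print(ell(644.5,-228,36,27.5),ell(644.8,-229.1,92,19))
"
```

```text
[ 647.25655645 -231.52295913   92.        ]
(array([269., 395.]), array([468., 572.])) (array([251., 323.]), array([395., 448.]))
```

{"name": "carry_out", "arguments": {"deltas": [{"jaw":0.25,"tx":2.5,"ty":0,"tz":-0.1,"yaw":0},{"jaw":0.25,"tx":4,"ty":0,"tz":-0.1,"yaw":0},{"jaw":0.25,"tx":4.7,"ty":0,"tz":-0.1,"yaw":0},{"jaw":0.25,"tx":4.7,"ty":0,"tz":-0.1,"yaw":0},{"jaw":0.25,"tx":4.7,"ty":0,"tz":-0.1,"yaw":0}]}}

```text
t: 4.75
eef_pos: [641.2, -224.9, 39.3]
eef_rot: [1.209, 1.214, -1.21]
contact_force: [0.8, -1.4, -0.1]
width: 0.395
```

```bash
python3 -c "
from h import *
go(644.5,-228,39,-90)
crop('scene',115,190,90,75,8,'s5')"
```

```text
t 4.75 tcp [ 641.2 -224.9   39.3] jaw -90.0 w 0.395 F [ 0.8 -1.4 -0.1]| tx 0.02 ty 0.33 tz 0.31 yaw 0.0 tilt [-0.004  0.003 -1.   ] q6 1.16
```

View pics/s5.png

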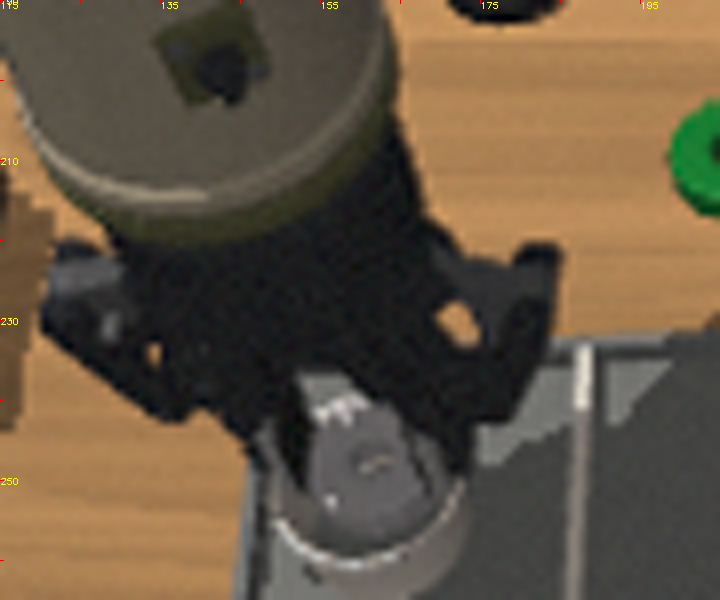

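{"name": "carry_out", "arguments": {"deltas": [{"jaw":0.25,"tx":0.1,"ty":0.3,"tz":0.3,"yaw":0},{"jaw":0.25,"tx":0.1,"ty":0.3,"tz":0.3,"yaw":0}]}}

```text
t: 5.05
eef_pos: [644.4, -228.0, 38.2]
eef_rot: [1.209, 1.214, -1.21]
contact_force: [-0.2, -1.0, 0.0]
width: 0.392
```

```bash
python3 -c "
from h import *
go(644.5,-228,39,-90)"
```

```text
t 5.05 tcp [ 644.4 -228.    38.2] jaw -90.0 w 0.392 F [-0.2 -1.   0. ]| tx -0.08 ty 0.01 tz 0.00 yaw 0.0 tilt [-0.004  0.003 -1.   ] q6 1.15
```

{"name": "carry_out", "arguments": {"deltas": [{"jaw":0.6,"tx":0,"ty":0,"tz":0,"yaw":0},{"jaw":0.6,"tx":0,"ty":0,"tz":0,"yaw":0},{"jaw":0.7,"tx":-2,"ty":0,"tz":0,"yaw":0},{"jaw":0.7,"tx":-5,"ty":0,"tz":0,"yaw":0},{"jaw":0.7,"tx":-9,"ty":0,"tz":0,"yaw":0}]}}

```text
t: 5.68
eef_pos: [644.3, -228.0, 129.7]
eef_rot: [1.209, 1.215, -1.21]
contact_force: [0.7, 0.1, 0.3]
width: 0.699
```

{"name": "carry_out", "arguments": {"deltas": [{"jaw":0.7,"tx":-3,"ty":-6,"tz":-6,"yaw":0},{"jaw":0.7,"tx":-3,"ty":-9,"tz":-12,"yaw":0}]}}

```text
t: 5.92
eef_pos: [571.1, -134.5, 160.9]
eef_rot: [1.212, 1.209, -1.209]
contact_force: [-0.4, 0.2, 0.6]
width: 0.699
```

```bash
python3 -c "
from h import *
go(457.5,329,60,-90)
crop('scene',115,190,90,75,8,'s6')
crop('scene',380,170,50,40,12,'s6b')"
```

```text
t 5.92 tcp [ 571.1 -134.5  160.9] jaw -90.1 w 0.699 F [-0.4  0.2  0.6]| tx 10.16 ty -11.43 tz -46.32 yaw -0.1 tilt [ 0.001  0.002 -1.   ] q6 1.25
```

View pics/s6.png

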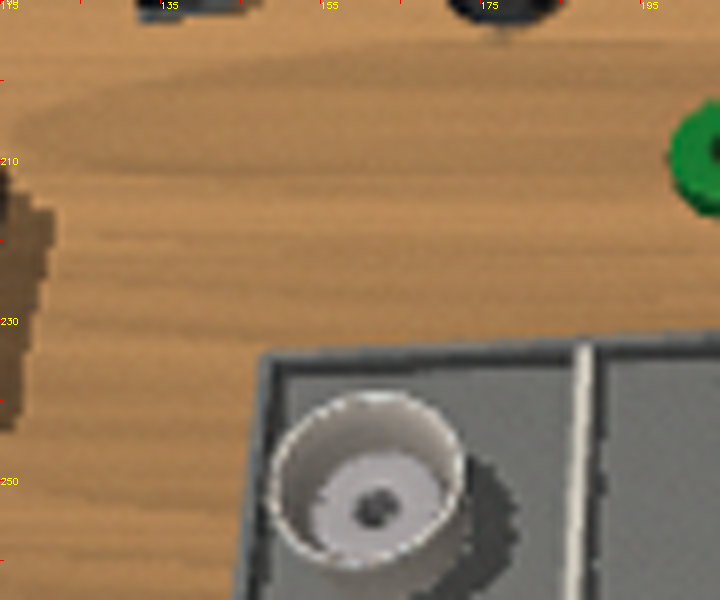

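View pics/s6b.png

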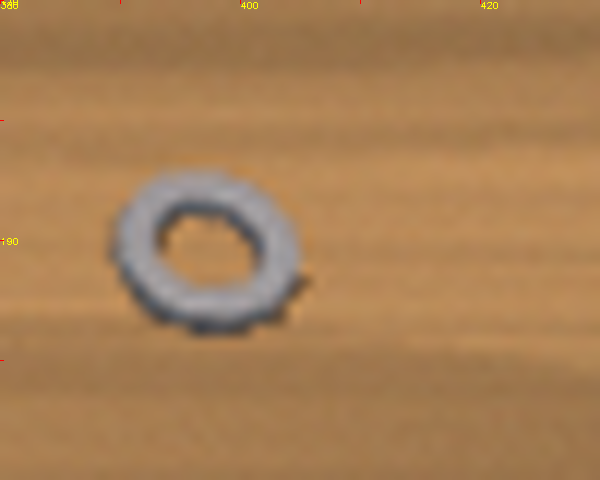

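```bash
python3 -c "
from h import *
print(back('scene',380+208.5/12-.46,170+244/12-.46,8))"
```

```text
[457.40492533 330.3284545    8.        ]
```

{"name": "carry_out", "arguments": {"deltas": [{"jaw":0.7,"tx":0,"ty":-11.4,"tz":-46.3,"yaw":0},{"jaw":0.7,"tx":0,"ty":-11.4,"tz":-46.3,"yaw":0},{"jaw":0.7,"tx":0,"ty":-11.4,"tz":-46.3,"yaw":0},{"jaw":0.7,"tx":0,"ty":-11.4,"tz":-46.3,"yaw":0},{"jaw":0.7,"tx":0,"ty":-11.4,"tz":-46.3,"yaw":0}]}}

```text
t: 6.65
eef_pos: [493.9, 170.6, 161.9]
eef_rot: [1.21, 1.217, -1.206]
contact_force: [0.8, 0.3, 1.3]
width: 0.7
```

```bash
python3 -c "
from h import *
go(458,329,50,-90)"
```

```text
t 6.65 tcp [493.9 170.6 161.9] jaw -89.8 w 0.700 F [0.8 0.3 1.3]| tx 11.28 ty -3.52 tz -15.79 yaw 0.2 tilt [-0.002  0.006 -1.   ] q6 1.80
```

{"name": "carry_out", "arguments": {"deltas": [{"jaw":0.7,"tx":3,"ty":-3.6,"tz":-15.9,"yaw":0},{"jaw":0.7,"tx":5,"ty":-3.6,"tz":-15.9,"yaw":0},{"jaw":0.7,"tx":9,"ty":-3.6,"tz":-15.9,"yaw":0},{"jaw":0.7,"tx":12,"ty":-3.6,"tz":-15.9,"yaw":0},{"jaw":0.7,"tx":12,"ty":-3.6,"tz":-15.9,"yaw":0}]}}

```text
t: 7.28
eef_pos: [454.9, 329.5, 40.6]
eef_rot: [1.205, 1.219, -1.21]
contact_force: [-0.1, 0.1, 0.8]
width: 0.696
```

```bash
python3 -c "
from h import *
go(458,329.8,5,-90)"
```

```text
t 7.28 tcp [454.9 329.5  40.6] jaw -89.7 w 0.696 F [-0.1  0.1  0.8]| tx 3.56 ty 0.33 tz -0.01 yaw 0.3 tilt [-0.007  0.003 -1.   ] q6 2.10
```

{"name": "carry_out", "arguments": {"deltas": [{"jaw":0.7,"tx":2,"ty":0.3,"tz":0,"yaw":0.3},{"jaw":0.7,"tx":3,"ty":0.3,"tz":0,"yaw":0.3},{"jaw":0.7,"tx":3.6,"ty":0.3,"tz":0,"yaw":0.3},{"jaw":0.7,"tx":3.7,"ty":0.3,"tz":0,"yaw":0.3}]}}

```text
t: 7.78
eef_pos: [457.8, 329.3, 3.6]
eef_rot: [1.209, 1.216, -1.214]
contact_force: [-0.0, -0.8, 0.7]
width: 0.704
```

```bash
python3 -c "
from h import *
go(458,329.8,3,-90)"
```

```text
t 7.78 tcp [457.8 329.3   3.6] jaw -90.1 w 0.704 F [-0.  -0.8  0.7]| tx 0.06 ty 0.02 tz -0.05 yaw -0.1 tilt [-0.007  0.003 -1.   ] q6 2.10
```

{"name": "carry_out", "arguments": {"deltas": [{"jaw":0.25,"tx":0,"ty":0,"tz":0,"yaw":0},{"jaw":0.25,"tx":0,"ty":0,"tz":0,"yaw":0},{"jaw":0.25,"tx":0,"ty":0,"tz":0,"yaw":0},{"jaw":0.25,"tx":0,"ty":0,"tz":0,"yaw":0},{"jaw":0.25,"tx":0,"ty":0,"tz":0,"yaw":0}]}}

```text
t: 8.4
eef_pos: [458.5, 329.6, 4.7]
eef_rot: [1.21, 1.215, -1.213]
contact_force: [-1.2, -1.5, 5.5]
width: 0.385
```

{"name": "carry_out", "arguments": {"deltas": [{"jaw":0.25,"tx":-2,"ty":0,"tz":0,"yaw":0},{"jaw":0.25,"tx":-6,"ty":0,"tz":0,"yaw":0},{"jaw":0.25,"tx":-11,"ty":0,"tz":0,"yaw":0},{"jaw":0.25,"tx":-11,"ty":0,"tz":0,"yaw":0}]}}

```text
t: 8.9
eef_pos: [462.8, 331.5, 121.8]
eef_rot: [1.218, 1.213, -1.203]
contact_force: [0.9, -0.2, 0.7]
width: 0.384
```

```bash
python3 -c "
from h import *
go(644.5,-228,110,-90)
crop('scene',360,120,80,75,8,'s7')"
```

```text
t 8.90 tcp [462.8 331.5 121.8] jaw -90.1 w 0.384 F [ 0.9 -0.2  0.7]| tx 0.75 ty 18.23 tz 55.94 yaw -0.1 tilt [ 0.004  0.009 -1.   ] q6 2.10
```

View pics/s7.png

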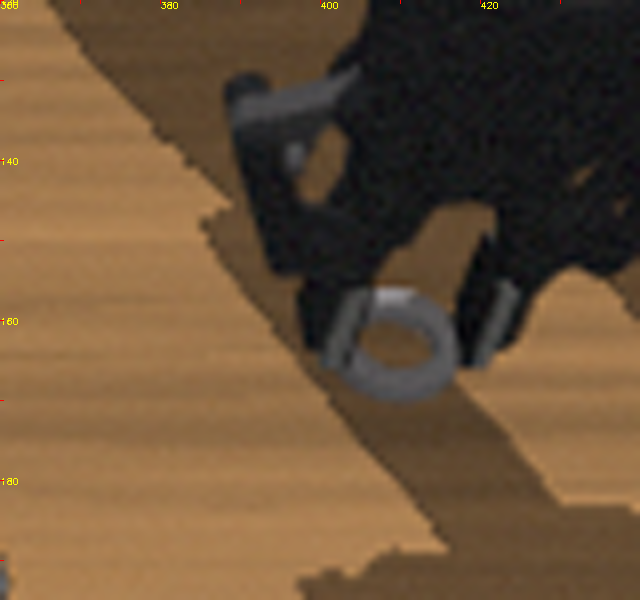

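{"name": "carry_out", "arguments": {"deltas": [{"jaw":0.25,"tx":0,"ty":18.2,"tz":55.9,"yaw":0},{"jaw":0.25,"tx":0,"ty":18.2,"tz":55.9,"yaw":0},{"jaw":0.25,"tx":0,"ty":18.2,"tz":55.9,"yaw":0},{"jaw":0.25,"tx":0,"ty":18.2,"tz":55.9,"yaw":0},{"jaw":0.25,"tx":0,"ty":18.2,"tz":55.9,"yaw":0}]}}

```text
t: 9.57
eef_pos: [556.4, 30.6, 114.3]
eef_rot: [1.215, 1.215, -1.207]
contact_force: [1.4, 0.6, 0.1]
width: 0.384
```

```bash
python3 -c "
from h import *
go(644.5,-228,110,-90)"
```

```text
t 9.57 tcp [556.4  30.6 114.3] jaw -90.1 w 0.384 F [1.4 0.6 0.1]| tx 0.24 ty 8.83 tz 25.85 yaw -0.1 tilt [-0.001  0.007 -1.   ] q6 1.53
```

{"name": "carry_out", "arguments": {"deltas": [{"jaw":0.25,"tx":0,"ty":8.8,"tz":25.8,"yaw":0},{"jaw":0.25,"tx":0,"ty":8.8,"tz":25.8,"yaw":0},{"jaw":0.25,"tx":0,"ty":8.8,"tz":25.8,"yaw":0},{"jaw":0.25,"tx":0,"ty":8.8,"tz":25.8,"yaw":0},{"jaw":0.25,"tx":3,"ty":8.8,"tz":25.8,"yaw":0}]}}

```text
t: 10.2
eef_pos: [646.0, -232.0, 84.5]
eef_rot: [1.217, 1.208, -1.208]
contact_force: [1.4, 1.0, -0.4]
width: 0.386
```

```bash
python3 -c "
from h import *
go(644.5,-228,50,-90)"
```

```text
t 10.20 tcp [ 646.  -232.    84.5] jaw -90.2 w 0.386 F [ 1.4  1.  -0.4]| tx 3.45 ty -0.17 tz -0.38 yaw -0.2 tilt [ 0.004  0.004 -1.   ] q6 1.15
```

{"name": "carry_out", "arguments": {"deltas": [{"jaw":0.25,"tx":1.5,"ty":-0.15,"tz":-0.4,"yaw":0},{"jaw":0.25,"tx":2.5,"ty":-0.15,"tz":-0.4,"yaw":0},{"jaw":0.25,"tx":3.5,"ty":-0.15,"tz":-0.4,"yaw":0},{"jaw":0.25,"tx":3.5,"ty":-0.15,"tz":-0.4,"yaw":0}]}}

```text
t: 10.7
eef_pos: [644.3, -226.5, 48.9]
eef_rot: [1.216, 1.21, -1.207]
contact_force: [-0.9, -0.1, -0.2]
width: 0.384
```

```bash
python3 -c "
from h import *
go(644.5,-228,36.5,-90)"
```

```text
t 10.70 tcp [ 644.3 -226.5   48.9] jaw -90.2 w 0.384 F [-0.9 -0.1 -0.2]| tx 1.24 ty 0.02 tz 0.16 yaw -0.2 tilt [ 0.002  0.005 -1.   ] q6 1.16
```

{"name": "carry_out", "arguments": {"deltas": [{"jaw":0.25,"tx":0.6,"ty":0,"tz":0.15,"yaw":0},{"jaw":0.25,"tx":1.2,"ty":0,"tz":0.15,"yaw":0},{"jaw":0.25,"tx":1.2,"ty":0,"tz":0.15,"yaw":0}]}}

```text
t: 11.08
eef_pos: [643.8, -227.7, 36.2]
eef_rot: [1.216, 1.211, -1.208]
contact_force: [-0.2, -0.6, -0.1]
width: 0.385
```

```bash
python3 -c "
from h import *
go(644.5,-228,36.5,-90)
crop('scene',115,190,90,75,8,'s8')"
```

```text
t 11.07 tcp [ 643.8 -227.7   36.2] jaw -90.2 w 0.385 F [-0.2 -0.6 -0.1]| tx -0.03 ty 0.07 tz 0.03 yaw -0.2 tilt [ 0.001  0.005 -1.   ] q6 1.15
```

View pics/s8.png

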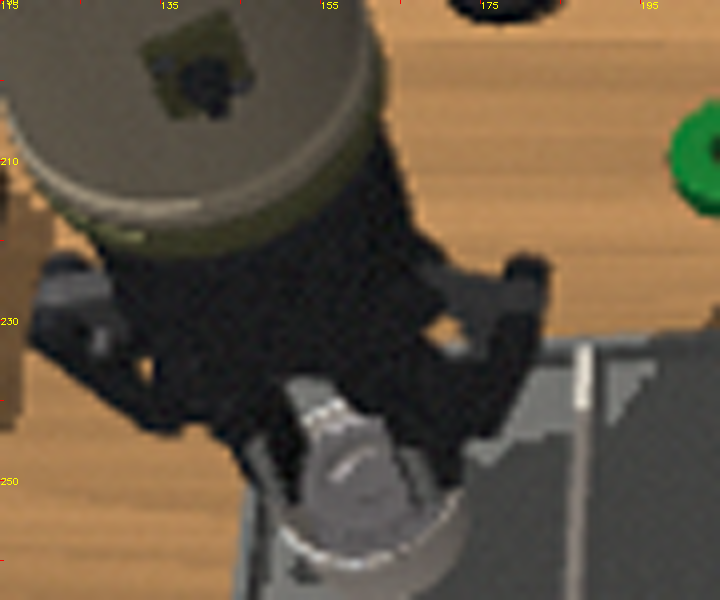

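{"name": "carry_out", "arguments": {"deltas": [{"jaw":0.6,"tx":0,"ty":0.05,"tz":0,"yaw":0},{"jaw":0.6,"tx":0,"ty":0.05,"tz":0,"yaw":0},{"jaw":0.7,"tx":-2,"ty":0,"tz":0,"yaw":0},{"jaw":0.7,"tx":-5,"ty":0,"tz":0,"yaw":0},{"jaw":0.7,"tx":-9,"ty":0,"tz":0,"yaw":0}]}}

```text
t: 11.75
eef_pos: [643.5, -228.1, 128.2]
eef_rot: [1.216, 1.211, -1.208]
contact_force: [0.6, -0.1, 0.5]
width: 0.704
```

{"name": "carry_out", "arguments": {"deltas": [{"jaw":0.6,"tx":-2,"ty":-6,"tz":0,"yaw":0},{"jaw":0.6,"tx":-2,"ty":-12,"tz":-1,"yaw":0},{"jaw":0.6,"tx":-2,"ty":-17,"tz":-1,"yaw":0}]}}

```text
t: 12.12
eef_pos: [472.2, -217.6, 150.1]
eef_rot: [1.215, 1.209, -1.207]
contact_force: [-0.4, -1.6, 1.7]
width: 0.596
```

```bash
python3 -c "
from h import *
go(445,-220,100,-90)
crop('scene',115,190,90,75,8,'s9')"
```

```text
t 12.12 tcp [ 472.2 -217.6  150.1] jaw -90.1 w 0.596 F [-0.4 -1.6  1.7]| tx 5.00 ty -2.74 tz 0.26 yaw -0.1 tilt [ 0.003  0.004 -1.   ] q6 1.04
```

View pics/s9.png

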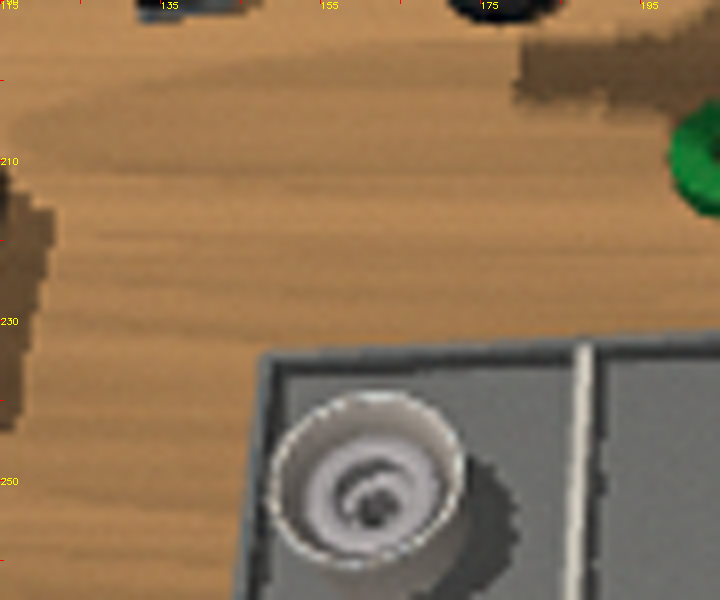

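{"name": "carry_out", "arguments": {"deltas": [{"jaw":0.5,"tx":2,"ty":-2.7,"tz":0.2,"yaw":0},{"jaw":0.5,"tx":5,"ty":-2.7,"tz":0.2,"yaw":0},{"jaw":0.5,"tx":5,"ty":-2.7,"tz":0.2,"yaw":0},{"jaw":0.5,"tx":5,"ty":-2.7,"tz":0.2,"yaw":0}]}}

```text
t: 12.68
eef_pos: [439.9, -218.7, 99.3]
eef_rot: [1.214, 1.214, -1.21]
contact_force: [-0.1, 0.0, -0.1]
width: 0.498
```

```bash
python3 -c "
from h import *
go(444.7,-219.7,27,-90)
crop('scene',130,115,80,75,8,'s10')"
```

```text
t 12.68 tcp [ 439.9 -218.7   99.3] jaw -90.1 w 0.498 F [-0.1  0.  -0.1]| tx 7.23 ty 0.50 tz 0.14 yaw -0.1 tilt [-0.002  0.005 -1.   ] q6 1.00
```

View pics/s10.png

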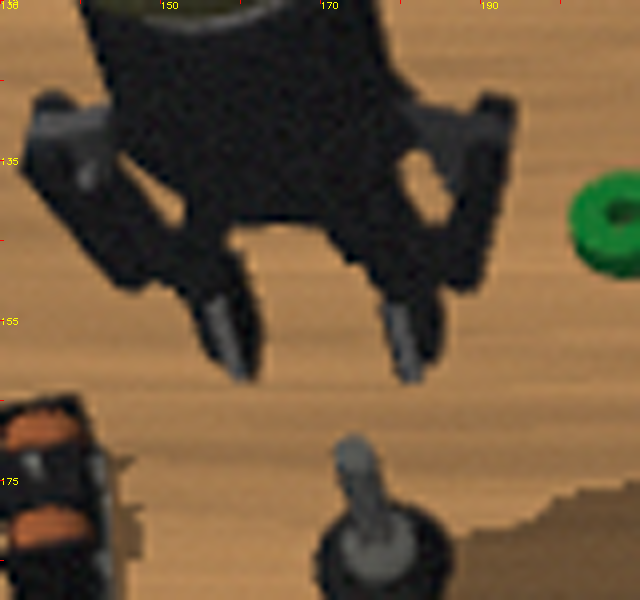

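Aligned. Descend over the stud and close.

{"name": "carry_out", "arguments": {"deltas": [{"jaw":0.5,"tx":1.5,"ty":0.5,"tz":0.1,"yaw":0},{"jaw":0.5,"tx":3.5,"ty":0.5,"tz":0.1,"yaw":0},{"jaw":0.5,"tx":5.5,"ty":0.5,"tz":0.1,"yaw":0},{"jaw":0.5,"tx":7.2,"ty":0.5,"tz":0.1,"yaw":0},{"jaw":0.5,"tx":7.2,"ty":0.5,"tz":0.1,"yaw":0}]}}

```text
t: 13.35
eef_pos: [444.1, -218.7, 25.8]
eef_rot: [1.214, 1.216, -1.211]
contact_force: [-0.1, 0.7, -0.0]
width: 0.5
```

```bash
python3 -c "
from h import *
go(444.7,-219.7,27,-90)
crop('scene',130,115,80,85,7,'s11')"
```

```text
t 13.35 tcp [ 444.1 -218.7   25.8] jaw -90.1 w 0.500 F [-0.1  0.7 -0. ]| tx -0.12 ty 0.06 tz 0.10 yaw -0.1 tilt [-0.004  0.007 -1.   ] q6 1.01
```

View pics/s11.png

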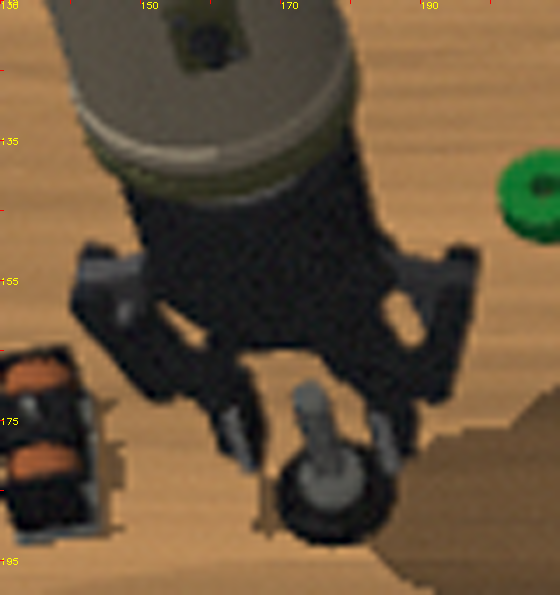

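{"name": "carry_out", "arguments": {"deltas": [{"jaw":0,"tx":0,"ty":0.05,"tz":0.1,"yaw":0},{"jaw":0,"tx":0,"ty":0.05,"tz":0.1,"yaw":0},{"jaw":0,"tx":0,"ty":0.05,"tz":0.1,"yaw":0},{"jaw":0,"tx":0,"ty":0.05,"tz":0.1,"yaw":0},{"jaw":0,"tx":0,"ty":0.05,"tz":0.1,"yaw":0}]}}

```text
t: 14.02
eef_pos: [446.0, -220.6, 27.8]
eef_rot: [1.214, 1.213, -1.21]
contact_force: [0.1, -0.4, 5.8]
width: 0.121
```

{"name": "carry_out", "arguments": {"deltas": [{"jaw":0,"tx":0,"ty":0,"tz":0,"yaw":0},{"jaw":0,"tx":-2,"ty":0,"tz":0,"yaw":0},{"jaw":0,"tx":-5,"ty":0,"tz":0,"yaw":0},{"jaw":0,"tx":-8,"ty":0,"tz":0,"yaw":0},{"jaw":0,"tx":-8,"ty":0,"tz":0,"yaw":0}]}}

```text
t: 14.65
eef_pos: [447.5, -221.9, 110.0]
eef_rot: [1.214, 1.208, -1.208]
contact_force: [0.1, -0.2, -1.2]
width: 0.121
```

```bash
python3 -c "
from h import *
a=np.radians(3.6); c=np.array([635,-172])+48*np.array([-np.sin(a),np.cos(a)]); print(c)
go(*c,105,-90)
crop('scene',130,105,80,85,7,'s12')"
```

```text
[ 631.98605506 -124.09471704]
t 14.65 tcp [ 447.5 -221.9  110. ] jaw -90.1 w 0.121 F [ 0.1 -0.2 -1.2]| tx 0.56 ty 18.42 tz -9.82 yaw -0.1 tilt [ 0.002  0.003 -1.   ] q6 1.01
```

View pics/s12.png

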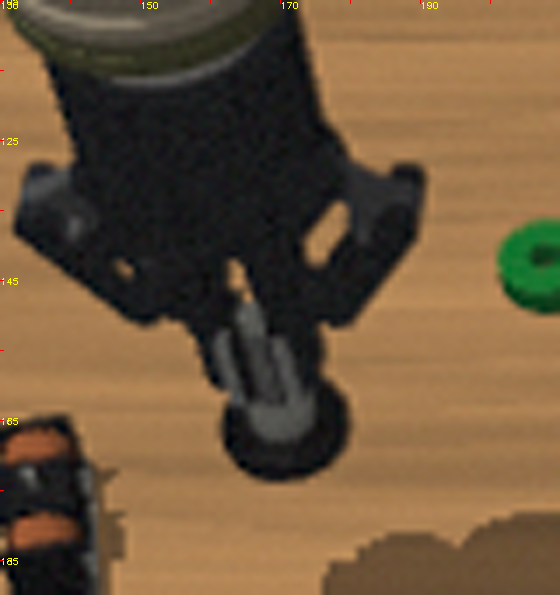

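{"name": "carry_out", "arguments": {"deltas": [{"jaw":0,"tx":0,"ty":18.4,"tz":-9.8,"yaw":0},{"jaw":0,"tx":0,"ty":18.4,"tz":-9.8,"yaw":0},{"jaw":0,"tx":0,"ty":18.4,"tz":-9.8,"yaw":0},{"jaw":0,"tx":2,"ty":18.4,"tz":-9.8,"yaw":0},{"jaw":0,"tx":4,"ty":18.4,"tz":-9.8,"yaw":0}]}}

```text
t: 15.32
eef_pos: [630.5, -122.0, 65.4]
eef_rot: [1.212, 1.215, -1.209]
contact_force: [-0.8, -0.7, -0.5]
width: 0.122
```

```bash
python3 -c "
from h import *
go(632,-124,40,-90)
crop('scene',140,190,100,85,7,'s13')"
```

```text
t 15.32 tcp [ 630.5 -122.    65.4] jaw -90.0 w 0.122 F [-0.8 -0.7 -0.5]| tx 2.54 ty 0.16 tz 0.22 yaw -0.0 tilt [-0.003  0.005 -1.   ] q6 1.30
```

View pics/s13.png

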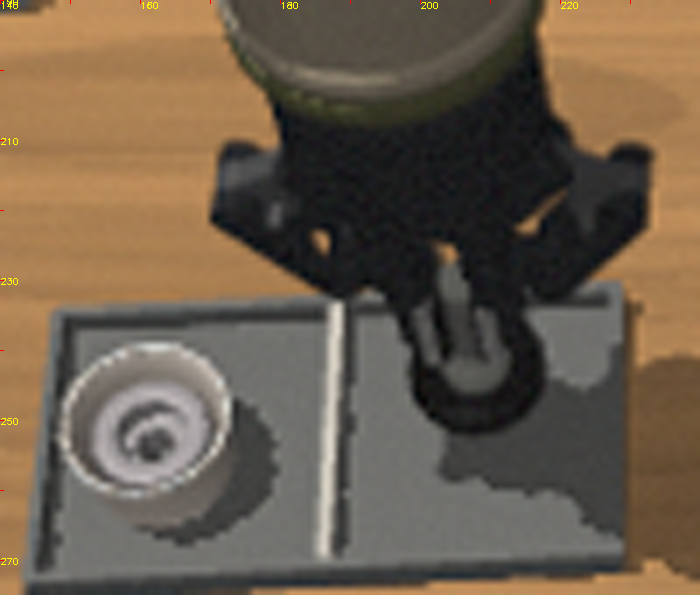

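{"name": "carry_out", "arguments": {"deltas": [{"jaw":0,"tx":1.5,"ty":0.2,"tz":0.2,"yaw":0},{"jaw":0,"tx":2.5,"ty":0.2,"tz":0.2,"yaw":0},{"jaw":0,"tx":3,"ty":0.2,"tz":0.2,"yaw":0},{"jaw":0,"tx":3.2,"ty":0.2,"tz":0.2,"yaw":0},{"jaw":0,"tx":3.3,"ty":0.2,"tz":0.2,"yaw":0}]}}

```text
t: 16.0
eef_pos: [628.7, -124.5, 31.8]
eef_rot: [1.21, 1.219, -1.214]
contact_force: [-16.4, 4.1, 26.4]
width: 0.122
```

```bash
python3 -c "
from h import *
go(632,-124,32,-90)"
```

```text
t 16.00 tcp [ 628.7 -124.5   31.8] jaw -90.1 w 0.122 F [-16.4   4.1  26.4]| tx -0.02 ty 0.33 tz -0.05 yaw -0.1 tilt [-0.009  0.006 -1.   ] q6 1.29
```

{"name": "carry_out", "arguments": {"deltas": [{"jaw":0,"tx":-0.05,"ty":0,"tz":0,"yaw":0},{"jaw":0.3,"tx":-0.05,"ty":0,"tz":0,"yaw":0},{"jaw":0.4,"tx":-0.05,"ty":0,"tz":0,"yaw":0},{"jaw":0.45,"tx":-0.05,"ty":0,"tz":0,"yaw":0}]}}

```text
t: 16.5
eef_pos: [628.7, -124.5, 32.1]
eef_rot: [1.211, 1.219, -1.214]
contact_force: [-0.7, 0.6, 0.9]
width: 0.447
```

```bash
python3 -c "
from h import *
go(632,-124,140,-90)
crop('scene',140,190,100,85,7,'s14')"
```

```text
t 16.50 tcp [ 628.7 -124.5   32.1] jaw -90.1 w 0.447 F [-0.7  0.6  0.9]| tx -10.79 ty 0.24 tz -0.12 yaw -0.1 tilt [-0.009  0.006 -1.   ] q6 1.29
```

View pics/s14.png

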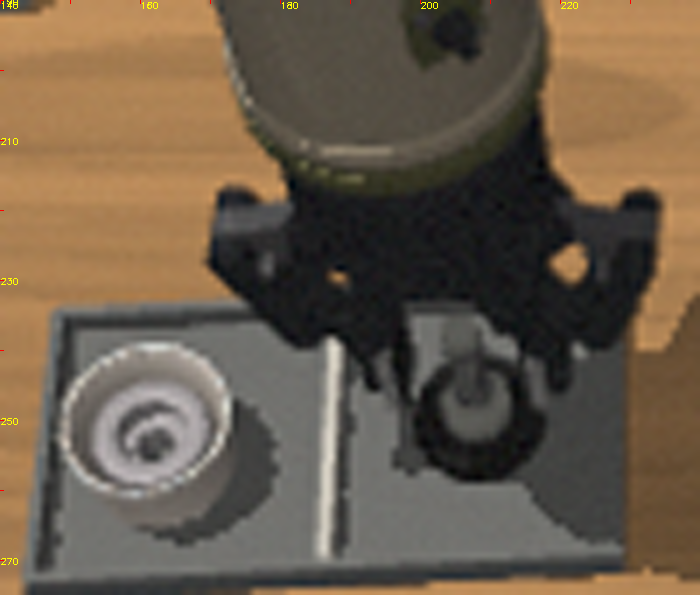

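{"name": "carry_out", "arguments": {"deltas": [{"jaw":0.45,"tx":-2,"ty":0,"tz":0,"yaw":0},{"jaw":0.45,"tx":-5,"ty":0,"tz":0,"yaw":0},{"jaw":0.45,"tx":-9,"ty":0,"tz":0,"yaw":0},{"jaw":0.6,"tx":-13,"ty":0,"tz":0,"yaw":0},{"jaw":0.8,"tx":-15,"ty":0,"tz":-2,"yaw":0}]}}

```text
t: 17.18
eef_pos: [631.5, -106.2, 186.8]
eef_rot: [1.213, 1.213, -1.212]
contact_force: [0.7, 0.1, 0.8]
width: 0.791
```

```bash
python3 -c "
from h import *
go(446.5,203,150,-81.7)
crop('scene',140,190,100,85,7,'s15')"
```

```text
t 17.18 tcp [ 631.5 -106.2  186.8] jaw -90.2 w 0.791 F [0.7 0.1 0.8]| tx 3.88 ty -18.60 tz -30.84 yaw -8.5 tilt [-0.004  0.004 -1.   ] q6 1.33
```

View pics/s15.png

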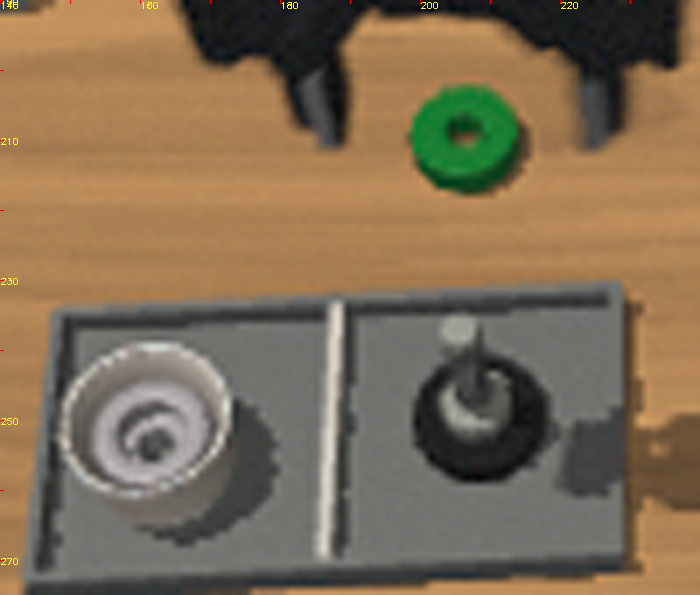

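{"name": "carry_out", "arguments": {"deltas": [{"jaw":0.75,"tx":2,"ty":-18.6,"tz":-30.8,"yaw":-8.5},{"jaw":0.75,"tx":2,"ty":-18.6,"tz":-30.8,"yaw":-8.5},{"jaw":0.75,"tx":2,"ty":-18.6,"tz":-30.8,"yaw":-8.5},{"jaw":0.75,"tx":2,"ty":-18.6,"tz":-30.8,"yaw":-8.5},{"jaw":0.75,"tx":2,"ty":-18.6,"tz":-30.8,"yaw":-8.5}]}}

```text
t: 17.85
eef_pos: [469.2, 165.8, 171.4]
eef_rot: [1.103, 1.282, -1.099]
contact_force: [0.9, 1.7, 0.5]
width: 0.752
```

```bash
python3 -c "
from h import *
print(back('scene',250+190/4-.4,130+243/4-.4,10))
go(446.5,203,150,-81.7)
crop('scene',320,155,50,50,12,'s16')"
```

```text
[462.22011197  81.9060684   10.        ]
t 17.85 tcp [469.2 165.8 171.4] jaw -81.5 w 0.752 F [0.9 1.7 0.5]| tx 2.17 ty -1.69 tz -4.00 yaw 0.2 tilt [-0.003  0.006 -1.   ] q6 1.65
```

View pics/s16.png

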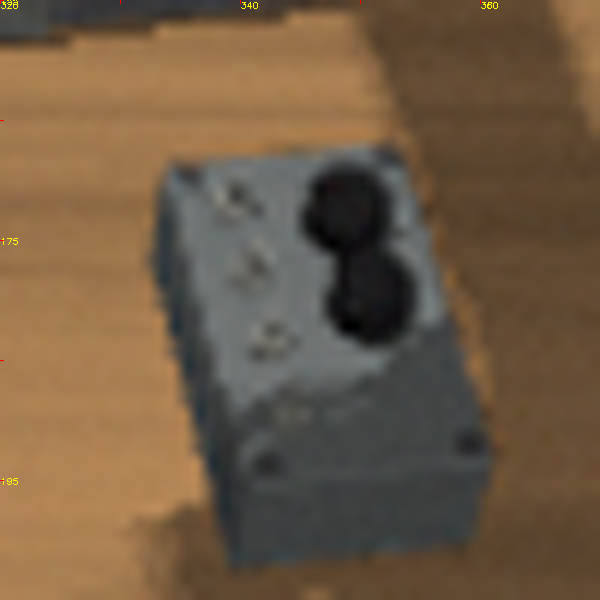

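{"name": "carry_out", "arguments": {"deltas": [{"jaw":0.8,"tx":2,"ty":-1.7,"tz":-4,"yaw":0.2},{"jaw":0.8,"tx":5,"ty":-1.7,"tz":-4,"yaw":0.2},{"jaw":0.8,"tx":8,"ty":-1.7,"tz":-4,"yaw":0.2},{"jaw":0.8,"tx":8.5,"ty":-1.7,"tz":-4,"yaw":0.2},{"jaw":0.8,"tx":8.5,"ty":-1.7,"tz":-4,"yaw":0.2}]}}

```text
t: 18.52
eef_pos: [441.6, 209.6, 86.4]
eef_rot: [1.103, 1.287, -1.1]
contact_force: [0.2, -0.7, 0.3]
width: 0.8
```

```bash
python3 -c "
from h import *
go(446.5,203,13,-81.7)
crop('scene',310,120,90,85,7,'s17')"
```

```text
t 18.52 tcp [441.6 209.6  86.4] jaw -81.5 w 0.800 F [ 0.2 -0.7  0.3]| tx 7.33 ty 0.43 tz 0.80 yaw 0.2 tilt [-0.007  0.009 -1.   ] q6 1.75
```

View pics/s17.png

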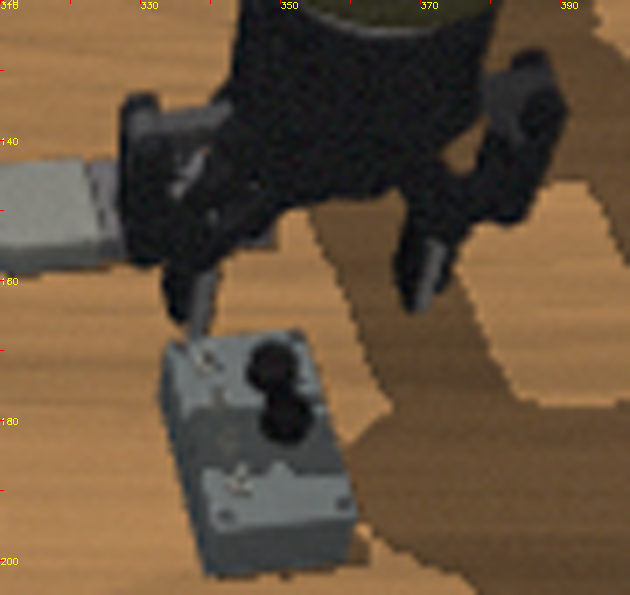

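{"name": "carry_out", "arguments": {"deltas": [{"jaw":0.85,"tx":0.5,"ty":0.4,"tz":0.8,"yaw":0.2},{"jaw":0.85,"tx":1.5,"ty":0.4,"tz":0.8,"yaw":0.2},{"jaw":0.85,"tx":2.5,"ty":0.4,"tz":0.8,"yaw":0.2},{"jaw":0.85,"tx":2.5,"ty":0.4,"tz":0.8,"yaw":0.2}]}}

```text
t: 19.08
eef_pos: [446.2, 202.2, 60.6]
eef_rot: [1.106, 1.286, -1.103]
contact_force: [-0.2, -0.3, 0.3]
width: 0.85
```

```bash
python3 -c "
from h import *
go(446.5,203,13,-81.7)
crop('scene',310,120,90,85,7,'s18')"
```

```text
t 19.07 tcp [446.2 202.2  60.6] jaw -81.8 w 0.850 F [-0.2 -0.3  0.3]| tx 4.76 ty 0.07 tz -0.02 yaw -0.1 tilt [-0.008  0.009 -1.   ] q6 1.74
```

View pics/s18.png

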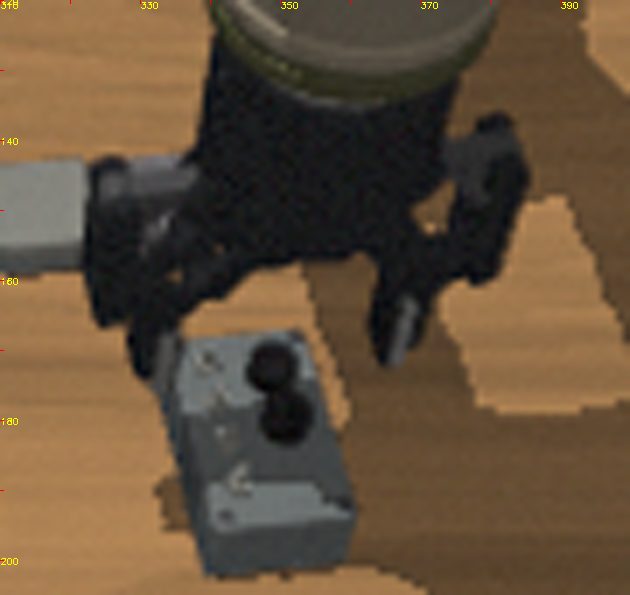

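{"name": "carry_out", "arguments": {"deltas": [{"jaw":0.85,"tx":1.5,"ty":0.05,"tz":0,"yaw":0},{"jaw":0.85,"tx":3,"ty":0.05,"tz":0,"yaw":0},{"jaw":0.85,"tx":4.5,"ty":0.05,"tz":0,"yaw":0},{"jaw":0.85,"tx":4.7,"ty":0.05,"tz":0,"yaw":0},{"jaw":0.85,"tx":4.7,"ty":0.05,"tz":0,"yaw":0}]}}

```text
t: 19.75
eef_pos: [446.6, 202.9, 14.0]
eef_rot: [1.106, 1.286, -1.103]
contact_force: [-0.8, 0.3, 0.7]
width: 0.846
```

```bash
python3 -c "
from h import *
go(446.5,203,13,-81.7)
crop('scene',310,120,90,85,7,'s19')"
```

```text
t 19.75 tcp [446.6 202.9  14. ] jaw -81.7 w 0.846 F [-0.8  0.3  0.7]| tx 0.10 ty -0.01 tz -0.01 yaw -0.0 tilt [-0.008  0.009 -1.   ] q6 1.73
```

View pics/s19.png

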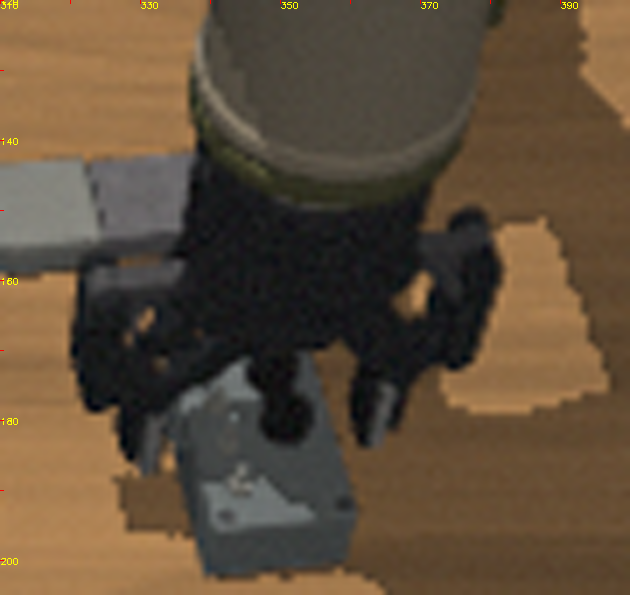

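{"name": "carry_out", "arguments": {"deltas": [{"jaw":0.4,"tx":0,"ty":0,"tz":0,"yaw":0},{"jaw":0.4,"tx":0,"ty":0,"tz":0,"yaw":0},{"jaw":0.4,"tx":0,"ty":0,"tz":0,"yaw":0},{"jaw":0.4,"tx":0,"ty":0,"tz":0,"yaw":0},{"jaw":0.4,"tx":0,"ty":0,"tz":0,"yaw":0}]}}

```text
t: 20.42
eef_pos: [448.1, 203.4, 15.7]
eef_rot: [1.108, 1.285, -1.1]
contact_force: [-1.1, 0.0, 6.7]
width: 0.587
```

{"name": "carry_out", "arguments": {"deltas": [{"jaw":0.4,"tx":0,"ty":0,"tz":0,"yaw":0},{"jaw":0.4,"tx":-1.5,"ty":0,"tz":0,"yaw":0},{"jaw":0.4,"tx":-4,"ty":0,"tz":0,"yaw":0},{"jaw":0.4,"tx":-7,"ty":0,"tz":0,"yaw":0},{"jaw":0.4,"tx":-10,"ty":0,"tz":0,"yaw":0}]}}

```text
t: 21.05
eef_pos: [448.3, 202.3, 117.2]
eef_rot: [1.108, 1.285, -1.1]
contact_force: [-0.2, -0.5, -2.4]
width: 0.593
```

```bash
python3 -c "
from h import *
a=np.radians(-8.8); c=np.array([632,143.5])-34*np.array([-np.sin(a),np.cos(a)]); print(c)
go(*c,110,-8.8)
crop('scene',310,100,90,85,7,'s20')"
```

```text
[626.79848157 109.90023503]
t 21.05 tcp [448.3 202.3 117.2] jaw -81.7 w 0.593 F [-0.2 -0.5 -2.4]| tx 0.54 ty 16.34 tz 11.71 yaw -72.9 tilt [-0.005  0.01  -1.   ] q6 1.74
```

View pics/s20.png

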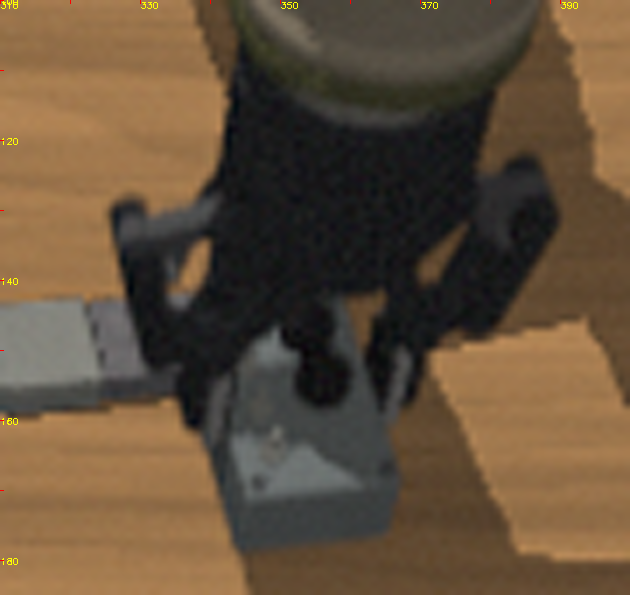

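{"name": "carry_out", "arguments": {"deltas": [{"jaw":0.4,"tx":0,"ty":3.3,"tz":2.3,"yaw":-10.5},{"jaw":0.4,"tx":0,"ty":6.6,"tz":4.6,"yaw":-21},{"jaw":0.4,"tx":0,"ty":10,"tz":7,"yaw":-31.5},{"jaw":0.4,"tx":0,"ty":13.3,"tz":9.3,"yaw":-42},{"jaw":0.4,"tx":0,"ty":16.3,"tz":11.7,"yaw":-52.5}]}}

```text
t: 21.72
eef_pos: [629.9, 110.1, 120.7]
eef_rot: [0.405, 1.537, -0.386]
contact_force: [0.2, -0.1, -1.9]
width: 0.591
```

```bash
python3 -c "
from h import *
go(627,110,80,-8.8)"
```

```text
t 21.73 tcp [629.9 110.1 120.7] jaw -28.9 w 0.591 F [ 0.2 -0.1 -1.9]| tx 4.07 ty -0.19 tz -0.23 yaw -20.1 tilt [ 0.001  0.012 -1.   ] q6 0.59
```

{"name": "carry_out", "arguments": {"deltas": [{"jaw":0.4,"tx":1,"ty":-0.2,"tz":-0.2,"yaw":-10},{"jaw":0.4,"tx":3,"ty":-0.2,"tz":-0.2,"yaw":-20},{"jaw":0.4,"tx":4,"ty":-0.2,"tz":-0.2,"yaw":-20},{"jaw":0.4,"tx":4,"ty":-0.2,"tz":-0.2,"yaw":-20}]}}

```text
t: 22.22
eef_pos: [626.2, 109.8, 79.6]
eef_rot: [0.134, 1.57, -0.116]
contact_force: [-0.4, -0.4, -2.4]
width: 0.589
```

```bash
python3 -c "
from h import *
go(627,110,20,-8.8)
crop('scene',270,180,110,85,7,'s21');crop('top',140,95,100,85,7,'t21')"
```

```text
t 22.23 tcp [626.2 109.8  79.6] jaw -9.1 w 0.589 F [-0.4 -0.4 -2.4]| tx 5.96 ty -0.03 tz 0.10 yaw -0.3 tilt [-0.002  0.012 -1.   ] q6 0.24
```

View pics/s21.png

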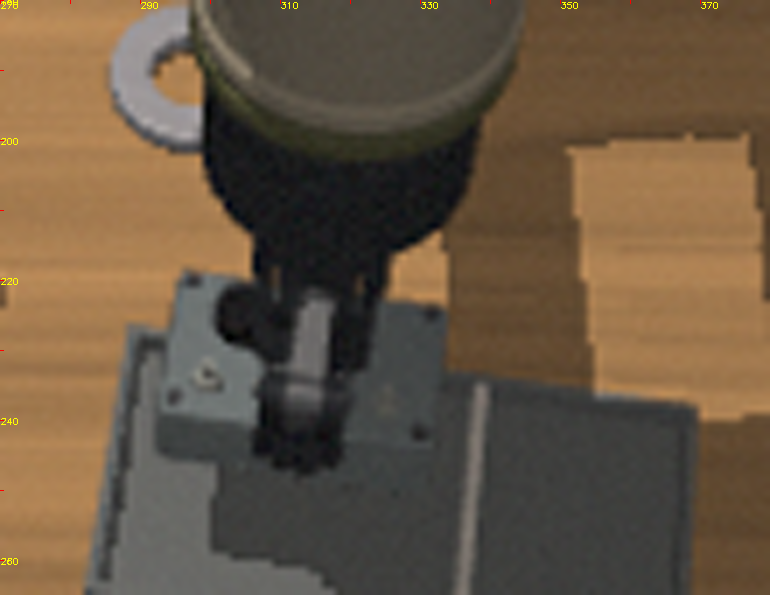

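View pics/t21.png

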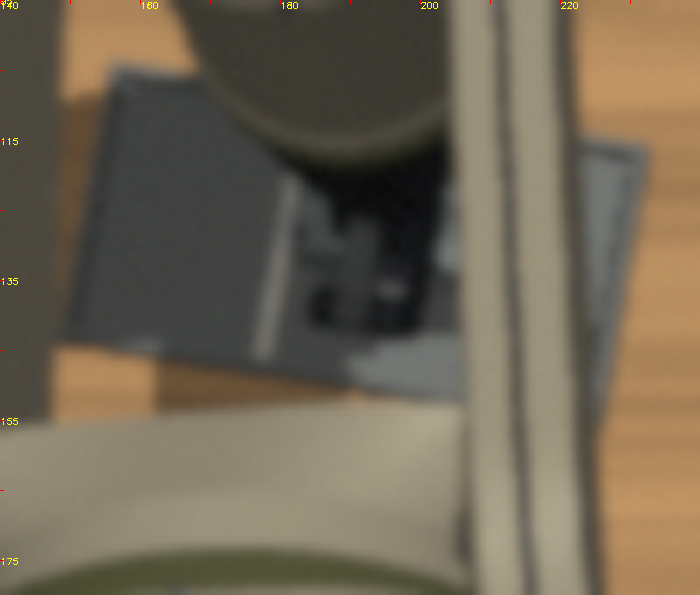

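```bash
python3 -c "
from h import *
a=np.radians(-9.1); ux=np.array([np.cos(a),np.sin(a)]); uy=np.array([-ux[1],ux[0]])
c=np.array([626.2,109.8])
for s,t in [(-1,-1),(1,-1),(1,1),(-1,1)]:
  p=c+s*26*ux+t*42*uy; print(s,t,((proj('scene',[*p,96])[0]-[270,180])*7+3).round(),((proj('scene',[*p,64])[0]-[270,180])*7+3).round())
T=np.array([632,143.5]); a=np.radians(-8.8); ux=np.array([np.cos(a),np.sin(a)]); uy=np.array([-ux[1],ux[0]])
for y in (-93,22,26,93):
  print(y,[((proj('scene',[*(T+uy*y+ux*x),14])[0]-[270,180])*7+3).round() for x in(-48,48)])
"
```

```text
-1 -1 [187. 264.] [182. 317.]
1 -1 [164. 410.] [160. 460.]
1 1 [443. 451.] [431. 501.]
-1 1 [458. 303.] [446. 355.]
-93 [array([133., 332.]), array([ 92., 590.])]
22 [array([477., 381.]), array([453., 644.])]
26 [array([489., 383.]), array([466., 646.])]
93 [array([693., 412.]), array([681., 678.])]
```

{"name": "carry_out", "arguments": {"deltas": [{"jaw":0.4,"tx":2,"ty":0,"tz":0.05,"yaw":0},{"jaw":0.4,"tx":4,"ty":0,"tz":0.05,"yaw":0},{"jaw":0.4,"tx":5.3,"ty":0,"tz":0.05,"yaw":0},{"jaw":0.4,"tx":5.7,"ty":0,"tz":0.05,"yaw":0},{"jaw":0.4,"tx":5.8,"ty":0,"tz":0.05,"yaw":0}]}}

```text
t: 22.95
eef_pos: [627.9, 110.5, 23.0]
eef_rot: [0.133, 1.567, -0.114]
contact_force: [0.5, -0.1, -2.8]
width: 0.588
```

```bash
python3 -c "
from h import *
go(627,110,19.6,-8.8)
crop('scene',270,180,110,85,7,'s22')"
```

```text
t 22.95 tcp [627.9 110.5  23. ] jaw -9.0 w 0.588 F [ 0.5 -0.1 -2.8]| tx 0.34 ty -0.07 tz -0.08 yaw -0.2 tilt [ 0.001  0.012 -1.   ] q6 0.24
```

View pics/s22.png

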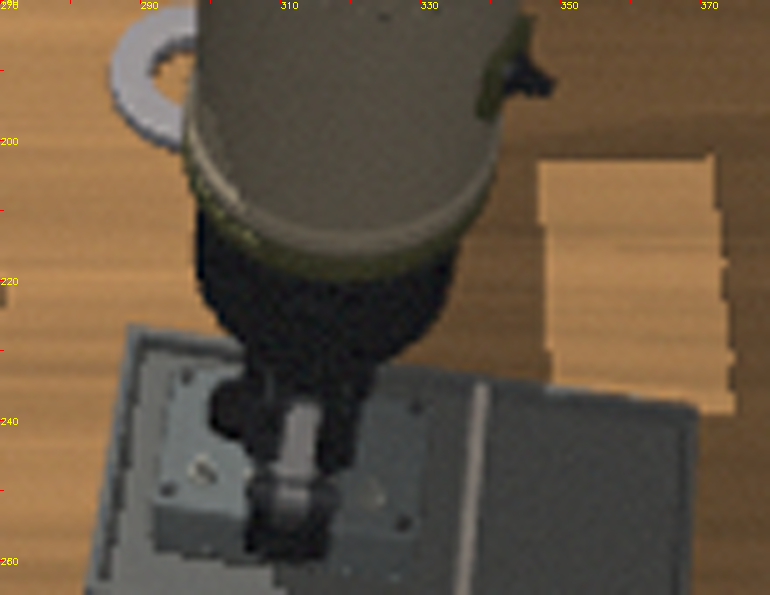

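{"name": "carry_out", "arguments": {"deltas": [{"jaw":0.4,"tx":0.2,"ty":0,"tz":0,"yaw":0},{"jaw":0.4,"tx":0.35,"ty":0,"tz":0,"yaw":0},{"jaw":0.4,"tx":0.35,"ty":0,"tz":0,"yaw":0}]}}

```text
t: 23.38
eef_pos: [628.8, 110.6, 20.5]
eef_rot: [0.133, 1.566, -0.114]
contact_force: [0.5, 0.0, -0.4]
width: 0.589
```

{"name": "carry_out", "arguments": {"deltas": [{"jaw":0.65,"tx":0,"ty":0,"tz":0,"yaw":0},{"jaw":0.75,"tx":0,"ty":0,"tz":0,"yaw":0},{"jaw":0.75,"tx":0,"ty":0,"tz":0,"yaw":0}]}}

```text
t: 23.75
eef_pos: [628.9, 110.6, 20.7]
eef_rot: [0.133, 1.565, -0.114]
contact_force: [0.1, 0.3, -0.3]
width: 0.751
```

{"name": "carry_out", "arguments": {"deltas": [{"jaw":0.75,"tx":-1.5,"ty":0,"tz":0,"yaw":0},{"jaw":0.75,"tx":-4,"ty":0,"tz":0,"yaw":0},{"jaw":0.75,"tx":-8,"ty":0,"tz":0,"yaw":0},{"jaw":0.6,"tx":-12,"ty":0,"tz":0,"yaw":0},{"jaw":0.6,"tx":-14,"ty":-4,"tz":0,"yaw":10}]}}

```text
t: 24.38
eef_pos: [624.0, 71.2, 165.0]
eef_rot: [0.271, 1.548, -0.249]
contact_force: [0.8, -0.2, 0.4]
width: 0.601
```

```bash
python3 -c "
from h import *
go(430.1,-325.5,160,-78)
crop('scene',270,180,110,85,7,'s23')
crop('scene',120,155,50,50,12,'s23b')"
```

```text
t 24.38 tcp [624.   71.2 165. ] jaw -19.0 w 0.601 F [ 0.8 -0.2  0.4]| tx -0.19 ty -43.82 tz -5.41 yaw 59.0 tilt [ 0.009  0.013 -1.   ] q6 0.35
```

View pics/s23.png

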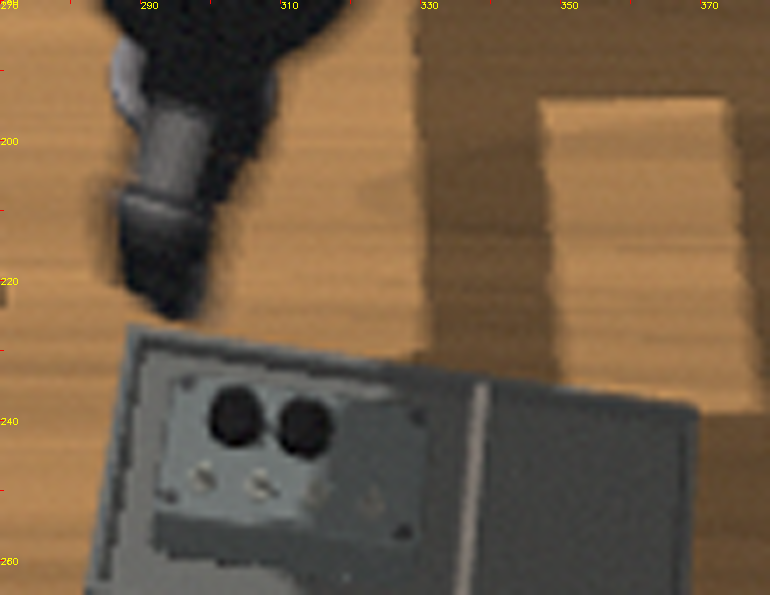

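View pics/s23b.png

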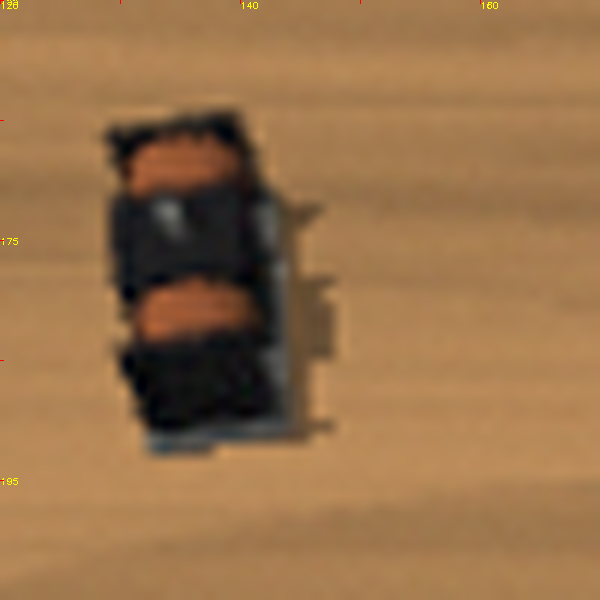

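```bash
python3 -c "
from h import *
b=lambda u,v,z:back('scene',120+u/12-.46,155+v/12-.46,z)[:2]
p,q,r=b(150,453,0),b(303,438,0),b(262,190,4); print(p,q,r,np.degrees(np.arctan2(*(q-p)[::-1])), np.linalg.norm(p-q)); print(b(163,206,42))
# block top (z34) corners
print([b(*x,34).round(1) for x in [(112,196),(240,188),(252,274),(126,290)]])
# predicted corners of model
for c,yaw in [((430,-325),12),((431,-325.5),12),((431,-325),10)]:
  a=np.radians(yaw);ux=np.array([np.cos(a),np.sin(a)]); uy=np.array([-ux[1],ux[0]])
  f=lambda x,y,z:((proj('scene',[*(np.array(c)+x*ux+y*uy),z])[0]-[120,155])*12+5.5).round()
  print(c,yaw,'base',f(32,-15,0),f(32,15,0),f(-32,15,4),'blk',f(-12,-14,34),f(-12,14,34),f(12,14,34),f(12,-14,34),'pin',f(0,0,42))
"
```

```text
[ 464.49880043 -333.2395565 ] [ 460.4086276  -301.61867283] [ 397.98042956 -319.88712746] 97.37030630354012 31.88431900075257
[ 431.24452866 -326.23544691]
[array([ 422.6, -340.5]), array([ 420.3, -313.9]), array([ 442.7, -307.6]), array([ 447. , -333.1])]
(430, -325) 12 base [151. 453.] [295. 429.] [277. 181.] blk [110. 190.] [245. 169.] [249. 259.] [113. 281.] pin [170. 201.]
(431, -325.5) 12 base [148. 457.] [292. 433.] [274. 185.] blk [107. 194.] [241. 173.] [246. 263.] [110. 285.] pin [167. 205.]
(431, -325) 10 base [145. 455.] [289. 436.] [282. 186.] blk [111. 192.] [246. 174.] [246. 265.] [110. 283.] pin [169. 205.]
```

{"name": "carry_out", "arguments": {"deltas": [{"jaw":0.6,"tx":0,"ty":-7,"tz":-1,"yaw":10.5},{"jaw":0.6,"tx":0,"ty":-13,"tz":-2,"yaw":21},{"jaw":0.6,"tx":0,"ty":-19,"tz":-3,"yaw":31.5},{"jaw":0.6,"tx":0,"ty":-25,"tz":-4,"yaw":42},{"jaw":0.6,"tx":0,"ty":-31,"tz":-5,"yaw":52}]}}

```text
t: 25.1
eef_pos: [474.8, -207.6, 161.5]
eef_rot: [0.982, 1.342, -0.957]
contact_force: [0.4, -0.1, 0.1]
width: 0.6
```

```bash
python3 -c "
from h import *
go(430.8,-325.5,80,-77)"
```

```text
t 25.10 tcp [ 474.8 -207.6  161.5] jaw -71.6 w 0.600 F [ 0.4 -0.1  0.1]| tx 7.98 ty -8.01 tz 9.86 yaw 5.4 tilt [ 0.011  0.011 -1.   ] q6 0.73
```

{"name": "carry_out", "arguments": {"deltas": [{"jaw":0.6,"tx":0,"ty":-4,"tz":5,"yaw":5.4},{"jaw":0.6,"tx":1,"ty":-8,"tz":9.9,"yaw":5.4},{"jaw":0.6,"tx":4,"ty":-8,"tz":9.9,"yaw":5.4},{"jaw":0.6,"tx":7,"ty":-8,"tz":9.9,"yaw":5.4},{"jaw":0.6,"tx":7.5,"ty":-8,"tz":9.9,"yaw":5.4}]}}

```text
t: 25.72
eef_pos: [429.5, -324.5, 82.6]
eef_rot: [1.054, 1.311, -1.028]
contact_force: [0.2, -0.4, 0.1]
width: 0.6
```

```bash
python3 -c "
from h import *
go(430.8,-325.5,20,-77)
crop('scene',90,120,80,85,7,'s24')"
```

```text
t 25.73 tcp [ 429.5 -324.5   82.6] jaw -77.0 w 0.600 F [ 0.2 -0.4  0.1]| tx 6.26 ty 0.04 tz 0.20 yaw 0.0 tilt [ 0.007  0.014 -1.   ] q6 0.59
```

View pics/s24.png

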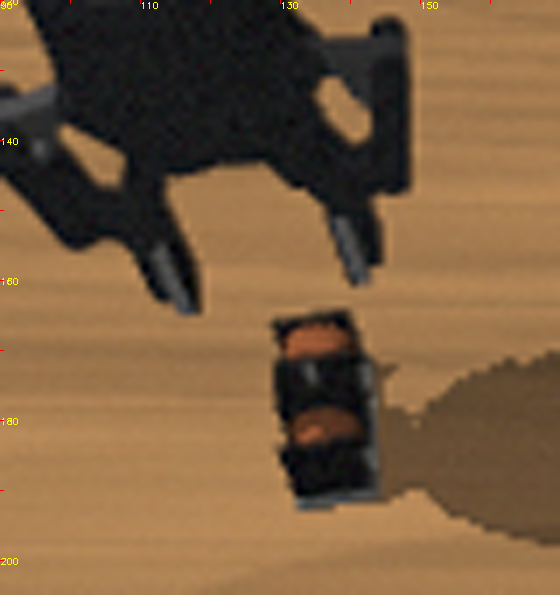

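{"name": "carry_out", "arguments": {"deltas": [{"jaw":0.6,"tx":1.5,"ty":0.05,"tz":0.15,"yaw":0},{"jaw":0.6,"tx":3,"ty":0.05,"tz":0.15,"yaw":0},{"jaw":0.6,"tx":5,"ty":0.05,"tz":0.15,"yaw":0},{"jaw":0.6,"tx":6.7,"ty":0.05,"tz":0.15,"yaw":0},{"jaw":0.6,"tx":6.7,"ty":0.05,"tz":0.15,"yaw":0}]}}

```text
t: 26.4
eef_pos: [430.5, -324.2, 14.5]
eef_rot: [1.054, 1.313, -1.028]
contact_force: [-0.1, -0.1, -0.7]
width: 0.605
```

```bash
python3 -c "
from h import *
go(430.8,-325.5,14,-77)
crop('scene',90,120,80,85,7,'s25')"
```

```text
t 26.40 tcp [ 430.5 -324.2   14.5] jaw -77.0 w 0.605 F [-0.1 -0.1 -0.7]| tx 0.05 ty 0.00 tz 0.13 yaw 0.0 tilt [ 0.006  0.015 -1.   ] q6 0.58
```

View pics/s25.png

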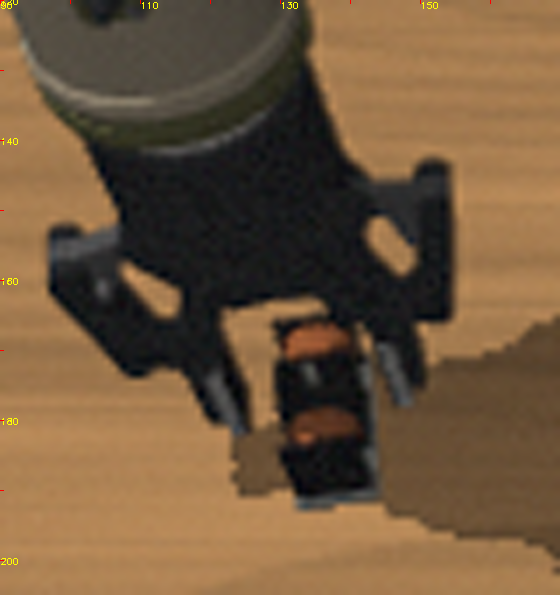

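{"name": "carry_out", "arguments": {"deltas": [{"jaw":0.15,"tx":0,"ty":0,"tz":0.1,"yaw":0},{"jaw":0.15,"tx":0,"ty":0,"tz":0.1,"yaw":0},{"jaw":0.15,"tx":0,"ty":0,"tz":0.1,"yaw":0},{"jaw":0.15,"tx":0,"ty":0,"tz":0.1,"yaw":0},{"jaw":0.15,"tx":0,"ty":0,"tz":0.1,"yaw":0}]}}

```text
t: 27.08
eef_pos: [432.1, -326.6, 16.8]
eef_rot: [1.053, 1.309, -1.027]
contact_force: [-0.1, -0.2, 5.8]
width: 0.309
```

{"name": "carry_out", "arguments": {"deltas": [{"jaw":0.15,"tx":0,"ty":0,"tz":0,"yaw":0},{"jaw":0.15,"tx":-1.5,"ty":0,"tz":0,"yaw":0},{"jaw":0.15,"tx":-4,"ty":0,"tz":0,"yaw":0},{"jaw":0.15,"tx":-7,"ty":0,"tz":0,"yaw":0},{"jaw":0.15,"tx":-10,"ty":0,"tz":0,"yaw":0}]}}

```text
t: 27.7
eef_pos: [431.1, -327.7, 118.4]
eef_rot: [1.053, 1.309, -1.027]
contact_force: [0.3, -0.5, -0.4]
width: 0.315
```

```bash
python3 -c "
from h import *
a=np.radians(-8.8); c=np.array([632,143.5])+58*np.array([-np.sin(a),np.cos(a)]); print(c)
go(*c,115,81.2)
crop('scene',90,100,80,85,7,'s26')"
```

```text
[640.8731785  200.81724612]
t 27.70 tcp [ 431.1 -327.7  118.4] jaw -77.0 w 0.315 F [ 0.3 -0.5 -0.4]| tx 1.18 ty 32.35 tz -46.75 yaw 21.8 tilt [ 0.009  0.012 -1.   ] q6 0.58
```

View pics/s26.png

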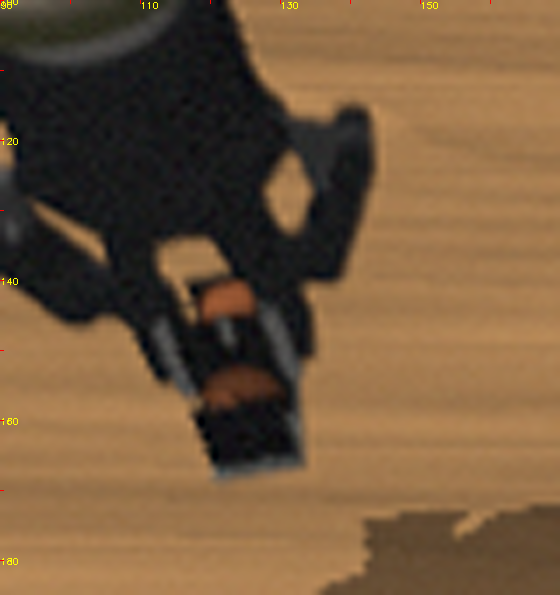

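{"name": "carry_out", "arguments": {"deltas": [{"jaw":0.15,"tx":-0.5,"ty":32.3,"tz":-46.7,"yaw":10},{"jaw":0.15,"tx":-0.5,"ty":32.3,"tz":-46.7,"yaw":20},{"jaw":0.15,"tx":-0.5,"ty":32.3,"tz":-46.7,"yaw":21.8},{"jaw":0.15,"tx":-0.5,"ty":32.3,"tz":-46.7,"yaw":21.8},{"jaw":0.15,"tx":-0.5,"ty":32.3,"tz":-46.7,"yaw":21.8}]}}

```text
t: 28.38
eef_pos: [545.4, -43.2, 127.5]
eef_rot: [1.334, 1.129, -1.307]
contact_force: [1.5, -1.7, -0.6]
width: 0.312
```

```bash
python3 -c "
from h import *
go(641,201,115,81.2)"
```

```text
t 28.38 tcp [545.4 -43.2 127.5] jaw -98.8 w 0.312 F [ 1.5 -1.7 -0.6]| tx 1.58 ty 5.71 tz -25.58 yaw 0.0 tilt [ 0.014  0.008 -1.   ] q6 1.54
```

{"name": "carry_out", "arguments": {"deltas": [{"jaw":0.15,"tx":0,"ty":5.7,"tz":-25.6,"yaw":0},{"jaw":0.15,"tx":0,"ty":5.7,"tz":-25.6,"yaw":0},{"jaw":0.15,"tx":0,"ty":5.7,"tz":-25.6,"yaw":0},{"jaw":0.15,"tx":1,"ty":5.7,"tz":-25.6,"yaw":0},{"jaw":0.15,"tx":3,"ty":5.7,"tz":-25.6,"yaw":0}]}}

```text
t: 29.0
eef_pos: [642.9, 205.8, 102.7]
eef_rot: [1.335, 1.13, -1.3]
contact_force: [0.2, -0.8, -1.2]
width: 0.313
```

```bash
python3 -c "
from h import *
go(641,201,50,81.2)"
```

```text
t 29.00 tcp [642.9 205.8 102.7] jaw -98.6 w 0.313 F [ 0.2 -0.8 -1.2]| tx 5.26 ty -0.20 tz 0.57 yaw 0.2 tilt [ 0.018  0.01  -1.   ] q6 1.95
```

{"name": "carry_out", "arguments": {"deltas": [{"jaw":0.15,"tx":1.5,"ty":-0.2,"tz":0.6,"yaw":0},{"jaw":0.15,"tx":3.5,"ty":-0.2,"tz":0.6,"yaw":0},{"jaw":0.15,"tx":5.2,"ty":-0.2,"tz":0.6,"yaw":0},{"jaw":0.15,"tx":5.2,"ty":-0.2,"tz":0.6,"yaw":0}]}}

```text
t: 29.5
eef_pos: [639.3, 199.3, 48.2]
eef_rot: [1.333, 1.131, -1.304]
contact_force: [0.6, -0.3, -0.6]
width: 0.31
```

```bash
python3 -c "
from h import *
go(641,201,21,81.2)
crop('scene',280,190,100,85,7,'s27')"
```

```text
t 29.50 tcp [639.3 199.3  48.2] jaw -98.6 w 0.310 F [ 0.6 -0.3 -0.6]| tx 2.72 ty 0.11 tz -0.16 yaw 0.2 tilt [ 0.014  0.009 -1.   ] q6 1.94
```

View pics/s27.png

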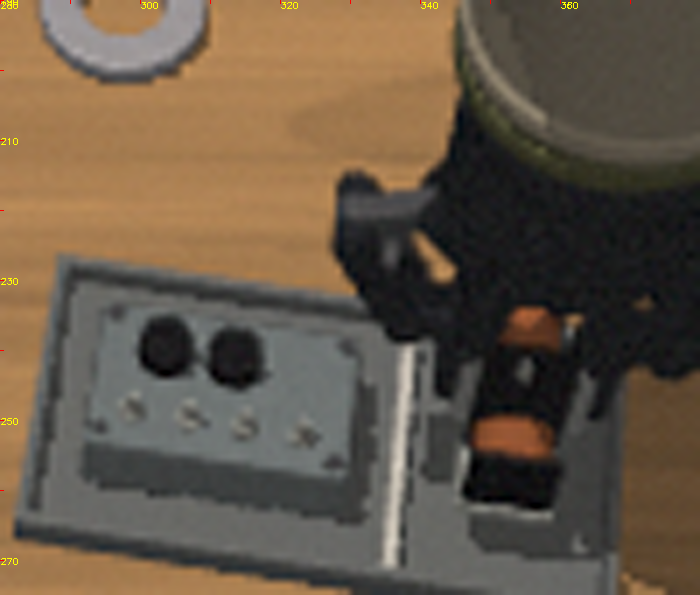

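{"name": "carry_out", "arguments": {"deltas": [{"jaw":0.15,"tx":1,"ty":0.1,"tz":-0.1,"yaw":0},{"jaw":0.15,"tx":1.8,"ty":0.1,"tz":-0.1,"yaw":0},{"jaw":0.15,"tx":2.4,"ty":0.1,"tz":-0.1,"yaw":0},{"jaw":0.15,"tx":2.6,"ty":0.1,"tz":-0.1,"yaw":0},{"jaw":0.15,"tx":2.6,"ty":0.1,"tz":-0.1,"yaw":0}]}}

```text
t: 30.18
eef_pos: [641.8, 200.8, 23.6]
eef_rot: [1.334, 1.13, -1.303]
contact_force: [0.3, 0.5, -1.1]
width: 0.313
```

```bash
python3 -c "
from h import *
go(641,201,20.8,81.2)
crop('scene',280,190,100,85,7,'s28')"
```

```text
t 30.18 tcp [641.8 200.8  23.6] jaw -98.6 w 0.313 F [ 0.3  0.5 -1.1]| tx 0.28 ty -0.08 tz -0.00 yaw 0.2 tilt [ 0.016  0.009 -1.   ] q6 1.94
```

View pics/s28.png

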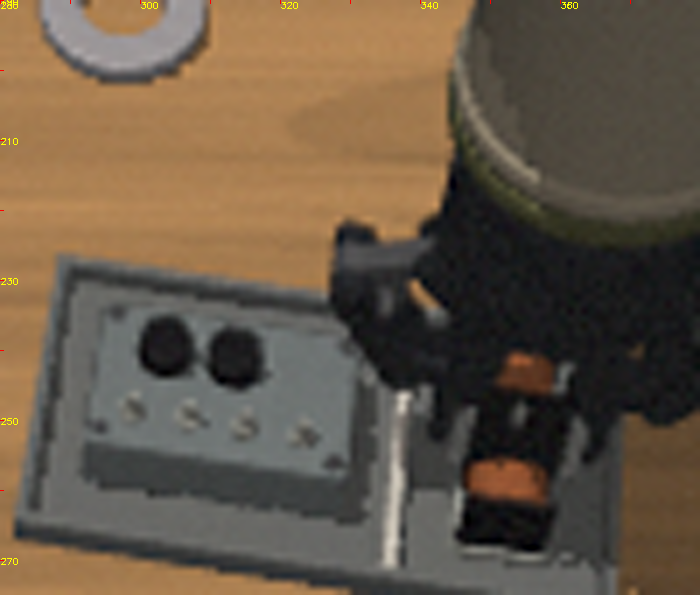

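{"name": "carry_out", "arguments": {"deltas": [{"jaw":0.15,"tx":0.15,"ty":0,"tz":0,"yaw":0},{"jaw":0.15,"tx":0.3,"ty":0,"tz":0,"yaw":0},{"jaw":0.15,"tx":0.3,"ty":0,"tz":0,"yaw":0}]}}

```text
t: 30.6
eef_pos: [642.1, 201.0, 21.0]
eef_rot: [1.335, 1.13, -1.302]
contact_force: [-0.2, -1.3, -1.1]
width: 0.309
```

{"name": "carry_out", "arguments": {"deltas": [{"jaw":0.35,"tx":0,"ty":0,"tz":0,"yaw":0},{"jaw":0.5,"tx":0,"ty":0,"tz":0,"yaw":0},{"jaw":0.5,"tx":0,"ty":0,"tz":0,"yaw":0}]}}

```text
t: 30.98
eef_pos: [642.2, 201.0, 21.1]
eef_rot: [1.335, 1.13, -1.302]
contact_force: [-0.9, -0.7, -0.2]
width: 0.496
```

{"name": "carry_out", "arguments": {"deltas": [{"jaw":0.5,"tx":-1.5,"ty":0,"tz":0,"yaw":0},{"jaw":0.5,"tx":-4,"ty":0,"tz":0,"yaw":0},{"jaw":0.5,"tx":-8,"ty":0,"tz":0,"yaw":0},{"jaw":0.5,"tx":-12,"ty":0,"tz":0,"yaw":0},{"jaw":0.5,"tx":-16,"ty":-4,"tz":0,"yaw":0}]}}

```text
t: 31.6
eef_pos: [601.2, 204.9, 183.0]
eef_rot: [1.337, 1.128, -1.301]
contact_force: [0.0, -0.3, 0.1]
width: 0.501
```

{"name": "carry_out", "arguments": {"deltas": [{"jaw":0.5,"tx":0,"ty":-6,"tz":-5,"yaw":0},{"jaw":0.5,"tx":0,"ty":-12,"tz":-10,"yaw":0},{"jaw":0.5,"tx":0,"ty":-18,"tz":-15,"yaw":0},{"jaw":0.5,"tx":0,"ty":-18,"tz":-15,"yaw":0}]}}

```text
t: 32.1
eef_pos: [444.3, 382.4, 183.3]
eef_rot: [1.338, 1.129, -1.298]
contact_force: [0.7, 0.8, 0.0]
width: 0.502
```

```bash
python3 -c "
from h import *
go(641,201,20.8,81.2)
s=snapshot('scene'); cv2.imwrite('pics/sf.png',cv2.resize(s[:,:,::-1],None,fx=1.5,fy=1.5)); crop('scene',270,200,110,85,7,'sfc',s)
crop('scene',140,210,100,75,8,'sfl',s)
t=snapshot('top'); cv2.imwrite('pics/tf.png',cv2.resize(t[:,:,::-1],None,fx=1.5,fy=1.5))"
```

```text
t 32.10 tcp [444.3 382.4 183.3] jaw -98.6 w 0.502 F [0.7 0.8 0. ]| tx 16.45 ty 21.86 tz 15.20 yaw 0.2 tilt [ 0.021  0.011 -1.   ] q6 2.35
```

View pics/sf.png

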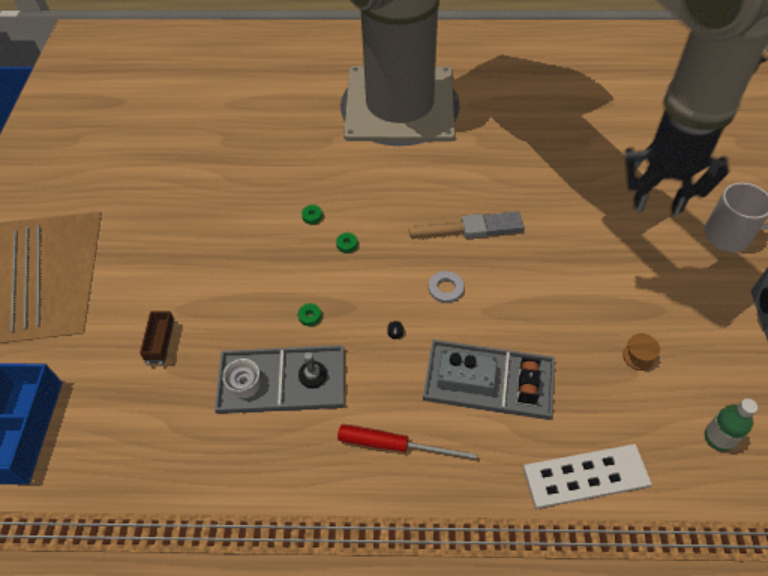

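View pics/sfc.png

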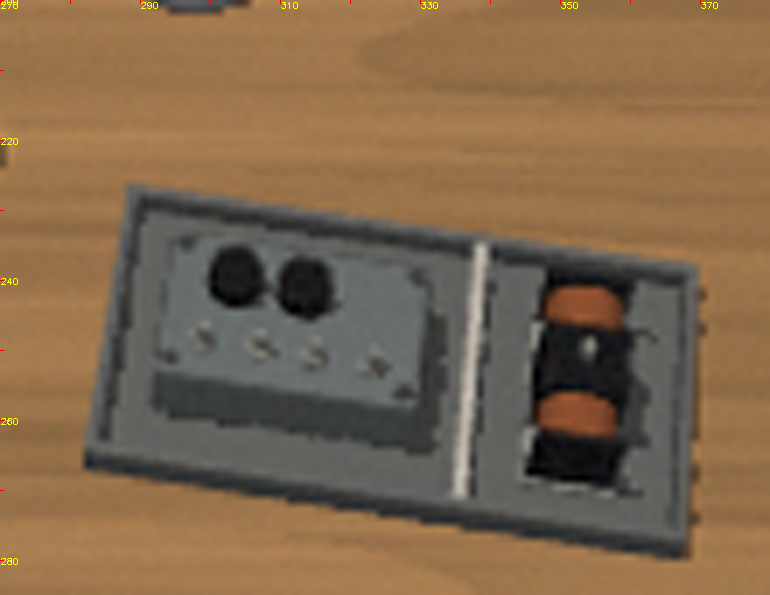

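View pics/sfl.png

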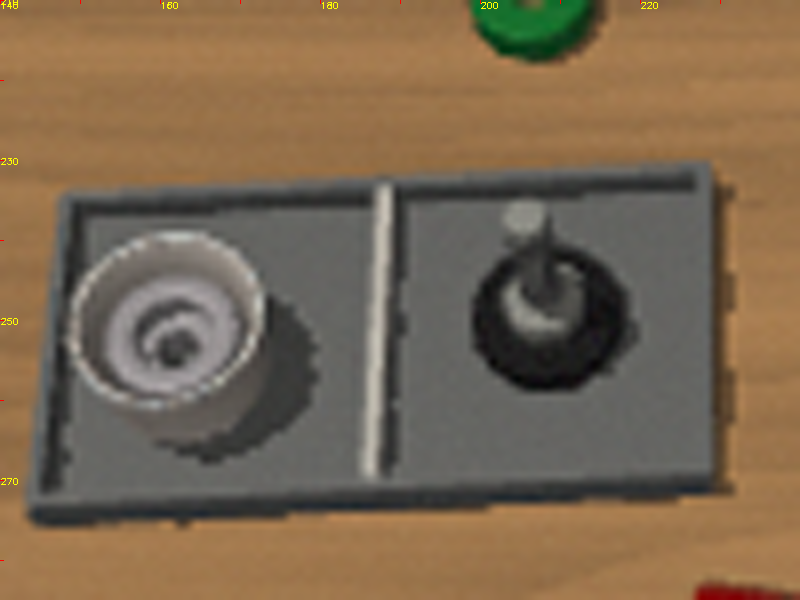

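View pics/tf.png

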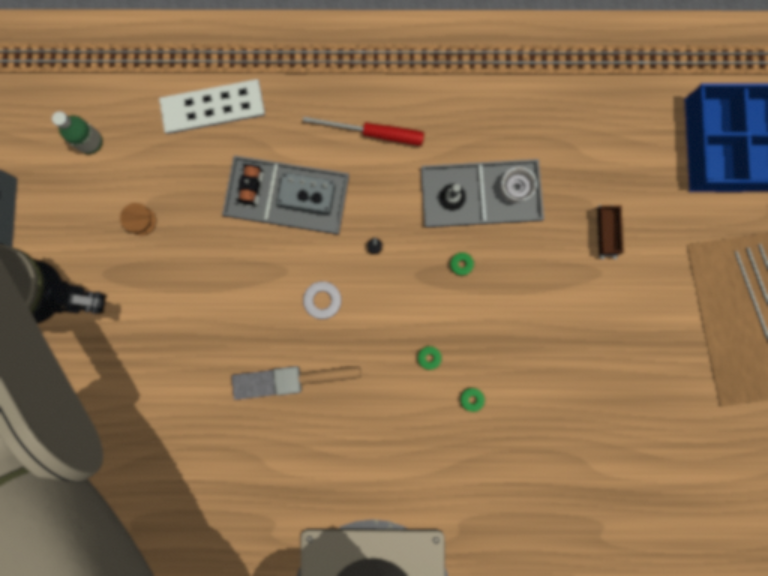

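```bash
python3 -c "
from bench import env
print(env.get_obs()['qd'].round(3)); print(env.job_done())"
```

```text
[-0.07   0.01  -0.008 -0.039 -0.005 -0.065]
the job is handed in; nothing more can be done
None
```

Both kits are made up and the job is handed in, at about 32 s of the 122 s allowed.

- **Leg tray:** the thick ring went into the tube first and the thin one on top. The last pictures show both lying flat in the tube. The levelling foot stands upright in the empty compartment.
- **Control tray:** the switch box lies flat, knobs up, in the large compartment, and the point motor stands base down in the small one.
- **Left alone:** the large ring and the wagon show no movement between the first and last pictures, and neither do the green look-alike rings.
- **Forces:** the highest reading at the end of any move was about 31 N in total, when the foot touched the tray floor. The gripper ended clear of everything, at about zero force. The arm was still settling very slightly at hand-in, at under 0.1 rad/s.

**Camera disagreement:** the two cameras disagreed by about 3–4 mm in x. I followed the scene camera because it matched the arm's measured position, and the parts came out as it predicted.

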